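# Load the scanning cabinet and latch its door

### The job

Take the one bagged iron head that stands to the right of the small grey cabinet and stand it upright on the floor of the cabinet's pulled-out tray with its long side along the tray, set down gently and let go. Then push the tray fully home, and after that swing the door shut and press it until its sprung latch snaps in behind the keeper. Do not tip the head over or knock it hard against the cabinet, and leave the hybrid head, tape roll, screwdriver and brush where they are.

Things in the scene. Friction and masses are not known exactly. Their poses are not given: they have to be found in the camera images.
- iron_head: Iron golf club head to be loaded: blade standing on its sole, in a pale bag with a round sticker; 43 (its x) x 105 (its y) x 78 mm high, 0.26 kg. Origin under its middle, z up. Take it from above across the blade (closing along its x), pads about 45 mm above the sole. It stands at the right of the cabinet; the pale heads in rows at the far edge are not meant.
- hybrid_head: Bystander: black hybrid club head, 66 x 105 x 75 mm, origin under its middle; stands in line with the iron head, nearer the robot or farther (they swap places).
- tape: Bystander: roll of tape lying flat, 72 mm across, 18 mm high, origin under its middle.
- driver: Bystander: screwdriver lying flat, 200 mm long (its y), 28 mm high, origin under its middle.
- brush_0: Bystander: small brush lying flat, 145 mm long (its y), 25 mm high, origin under its middle.
- cabinet: Small grey roofed cabinet fixed to the table, 240 mm wide, 170 mm deep, 150 mm high. Origin on the table under the middle of its doorway, in the plane of its front; x points into the cabinet, y to its left, z up. Body spans y -135 to +105, x 0 to 170 mm; doorway y -70 to +70, z 12 to 135 mm. A base tongue 120 mm wide, 11 mm high runs out to x = -195 mm.
- keeper (a point): Edge of the steel keeper that the latch snaps behind, at the right of the doorway; fixed to the cabinet. The keeper spans y -131 to -88, z 42 to 72 mm in the cabinet's frame and stands 56 mm out from its front. This point: its lip's edge, cabinet (-53, -88, 57) mm.
- tray_floor (a point): Middle of the upper face of the tray's floor, 18 mm above the table; x into the cabinet along the slide, y left, z up. Aluminium tray, inside 124 (x) x 84 mm (y), rims 10 mm above its floor; the head fits only with its 105 mm side along the tray's x (either way round).
- tray_plate (a point): On the outer (robot side) face of the tray's upright front plate, mid width, 118 mm above the table (its top edge), 70 mm from tray_floor. The plate is 80 mm wide, 5 mm thick, 104 mm tall. Axes as tray_floor. Push on this face along +x; when home it stands 3 mm in front of the cabinet's front.
- tray (a joint): Slide of the tray, m: 0 fully home in the cabinet (hard stop), up to 0.17 pulled out. Stays where it is left; about 1.2 N friction. A tray more than about 6 mm out blocks the door.
- door (a joint): Upright door hinge at the left of the doorway, rad: 0 shut (hard stop), 2.3 wide open. At value a the door runs from the hinge along (-sin a, -cos a) in the cabinet's x, y: open, it stands out towards the robot and to the left. A weak spring (0.3 Nm at shut) swings it open again when it is let go unlatched; it rests by friction near 2 rad.
- door_hinge (a point): On the hinge line at the height of the door's top edge (140 mm), mid thickness; 16 mm in front of the cabinet's front, 92 mm left of the doorway's middle. Axes turn with the door: -y runs to the free edge, -x points out of its outer face. The door is a grey panel 172 mm wide, 12 mm thick, 16 to 140 mm above the table, its free edge 176 mm from the hinge line.
- door_push (a point): On the door's outer face, 140 mm from the hinge line, 115 mm above the table: a good place to push, square to the face, with up to about 12 N over the last 25 mm while the latch rides over the keeper. Axes as door_hinge. The face is free above 80 mm.
- bolt_nose (a point): Tip of the steel latch bolt, 190 mm from the hinge line when sprung out, 57 mm above the table. The latch case sits below the pushing place (35 to 80 mm above the table, 124 to 174 mm from the hinge line, 30 mm off the outer face), with a thumb stud 8 mm proud of it.
- bolt (a joint): Travel of the sprung latch bolt in the door's free edge, m: 0 sprung out (14 mm past the edge), 0.012 pressed in. Its bevel faces the cabinet: as the door is pushed from about 0.15 to 0.02 rad it is pressed in by the keeper's lip, then springs out behind it. Latched, it holds the door under 0.025 rad.
There are look-alikes about, which are no part of the job. Leave any turquoise look-alike of the iron_head alone.

How it is judged (in metres and radians):
On the way, in this order (a step that is already met when the one before it is completed fails the run):
1. the iron head stands on the floor of the tray, let go (x of iron_head in the frame of tray_floor between -0.03 and 0.03 m and y of iron_head in the frame of tray_floor between -0.035 and 0.035 m and z of iron_head in the frame of tray_floor between -0.006 and 0.008 m and angle between iron_head's own z axis and vertical below 0.2 rad and contact force between the fingers and iron_head below 0.1 N and value of joint tray above 0.05 m), for 0.2 s.
2. the tray is pushed home with the head standing in it, the door still open (x of iron_head in the frame of tray_floor between -0.03 and 0.03 m and y of iron_head in the frame of tray_floor between -0.035 and 0.035 m and z of iron_head in the frame of tray_floor between -0.006 and 0.008 m and angle between iron_head's own z axis and vertical below 0.2 rad and value of joint tray below 0.006 m and value of joint door above 0.3 rad), for 0.1 s.
3. the door is shut and its latch has snapped in (x of iron_head in the frame of tray_floor between -0.03 and 0.03 m and y of iron_head in the frame of tray_floor between -0.035 and 0.035 m and z of iron_head in the frame of tray_floor between -0.006 and 0.008 m and angle between iron_head's own z axis and vertical below 0.2 rad and value of joint tray below 0.006 m and value of joint door below 0.03 rad and value of joint bolt below 0.0025 m), for 0.2 s.
At the end, for the whole second after the job is handed in: Iron head upright (0.2 rad) on the tray floor (8 mm), within 30 mm along and 35 mm across of the tray's middle; tray within 6 mm of home; door within 0.03 rad of shut, its bolt sprung out (within 2.5 mm) behind the keeper; all at rest and let go (all of step 3 and contact force between the fingers and iron_head below 0.1 N and linear speed of iron_head below 0.02 m/s and velocity of joint door below 0.05 rad/s); the robot touches nothing.
It fails at once if the iron head is tipped over (tilted more than 0.6 rad) (angle between iron_head's own z axis and vertical above 0.6 rad).
It fails at once if the iron head is dropped, rammed or knocked onto the tray or cabinet (more than 60 N) (contact force between iron_head and cabinet above 60 N).
It fails at once if the hybrid head, tape roll, screwdriver or brush is moved more than 30 mm (distance of any of hybrid_head, tape, driver, brush_0 from where it was at the start of the episode above 0.03 m).
It also fails if it takes over 64 s, if anything falls off the work surface, if the arm or the gripper's body presses on something with over 40 N, if the wrist force passes 120 N, or if a joint passes its speed limit or range.

### The arm

A 6-joint arm with a two-finger parallel gripper is mounted at the origin on a cart in front of the work surface, level with it; the furniture and walls round the work are solid. World frame = base frame: x ahead of the robot, y to its left, z up, the work surface at z = 0. Lengths are in mm, angles in degrees, forces in N, time in s.
With the tool pointing down it reaches from about 300 to 850 mm from the base axis. Payload 4.2 kg.
Tool frame: the origin (TCP) lies at the very end of the fingers, on their centre line; the grasp point (between the pads) lies 19 mm behind it; z points along the fingers, x is the direction in which the jaws open and shut, and the axes are right-handed (so a half turn about z gives the same grasp; the last joint's range is limited). The gripper opens to 91 mm and grips with 3 to 60 N. Pads are 32 mm wide; open, the fingers measure 118 mm over their backs; the gripper's body (76 mm by 178 mm) begins 60 mm behind the grasp point.
Start: joints at [71.849, 18.312, 89.639, -0, 72.044, -1.146], TCP at [168.168, 549.878, 184.876] pointing down, gripper open.
Joint ranges: [-177.97, 177.97], [-48.28, 115.42], [12.27, 149.76], [-77.06, 257.06], [2.81, 150.46], [-146.56, 146.56]. Speed limits (degrees/s): [147.25, 147.25, 180, 180, 180, 180].

### API

Orientations are given as [roll, pitch, yaw] about the fixed x, y, z axes, in that order (R = Rz(yaw) Ry(pitch) Rx(roll)).
In Python, from workcell import env gives the robot as it stands.
- The arm moves only by the tool servo_tool, never from a script. Its argument "plan" is a list of rows, each a list of 3 entries, a list of its own where there are three numbers: the turn, a rotation vector about the tool's x, y, z in degrees, then the shift along the tool's x, y, z in mm, then the finger opening in mm, from 0 to 91.2. In form: [[[ax, ay, az], [dx, dy, dz], claw], ...]. A call has exactly 10 rows; each row shifts and turns the pose as measured when the row begins, along the tool's axes as they then stand; what a row does not reach is not made up. A row lasts 1/8 s, in which the tool goes at most 62.5 mm and 10.7 degrees, less where a joint would pass 70% of its speed; a pose out of reach is approached as far as the arm can. A call with a gripper value outside its range is refused whole. The fingers move at their own pace and stop on an object; "squeeze" is the grip in N (left out, the last holds). Time passes only in rows, so rows that do not move let the fingers close, or fill a call up. It gives the time, the measured TCP pose, the force and the opening at its end, in the units of the state.
- env.state(): the state, without advancing time (a new reading comes with each control period).
- env.grab_frame(name): name is "side" or "top" or "wrist"; returns a dict with "pixels" (400x640x3 uint8, red, green, blue), "intrinsics" (3x3 intrinsics, pixels), "distortion" ([k1, k2, p1, p2, k3] as OpenCV has them; the pictures are not rectified), "eye" and "attitude" of the camera in the world. Camera axes: x right, y up, looking along -z (the intrinsics and any distortion apply to the point x, -y, -z); pixel columns grow to the right and rows downward; lengths in mm; the calibration is good to about 2 mm. A picture is of the moment at which its call begins. There is no depth.
- env.job_done(): hands the job in, once; it reports no verdict.
The state is a dict: "time_s": time; "qpos": joint angles; "qvel": joint speeds; "effort": joint torques, N m; "ee_pos": TCP position; "ee_rot": TCP orientation; "force": force on the tool from outside, world axes, zero at the start; "torque": the same for the moment, N m; "gripper_width": finger opening in mm.
Only numpy, scipy, OpenCV 4.12 (cv2) and the standard library are available. Lean on these libraries where they do the work, as an engineer would, in place of code of your own. Each camera call takes 0.05 s, during which the arm holds its last target.

## Working session

There is one attempt and no reset: what is moved stays moved. The work goes in short steps, Python scripts to look and compute and a tool call to move; the robot and the scene stay as the last step left them, time stands still between calls to the robot, and variables do not carry over. Pictures are saved under pics/ and viewed, and the job is handed in when it is done.

Besides the shell and the picture viewer there is one more tool, called after ">>>" by a JSON object that holds its "name" and its "arguments", one argument or row to a line. servo_tool: Moves the arm, as the interface text tells. Its arguments: {"type":"object","properties":{"plan":{"type":"array"},"squeeze":{"type":"number"}},"required":["plan"]}

```bash
ls; mkdir -p pics
cat > h.py <<'E'
import numpy as np,cv2,json
from workcell import env
def snap(n,f):
    d=env.grab_frame(n); cv2.imwrite(f'pics/{f}.png',d['pixels'][:,:,::-1])
    np.savez(f'pics/{f}.npz',**{k:np.array(v) for k,v in d.items() if k!='pixels'}); return d
E
python3 - <<'E'
from h import *
for n in ['side','top','wrist']:
    d=snap(n,n+'0'); print(n,d['intrinsics'],d['distortion'],d['eye'],d['attitude'])
print(env.state())
E
```

```text
pics
side [[453.23263842   0.         325.8954105 ]
 [  0.         453.23263842 196.15733781]
 [  0.           0.           1.        ]] [-0.01996372  0.          0.          0.          0.        ] [  55.29332116 -898.49698035  598.20633153] [ 6.12532010e+01  2.87085476e-02 -3.37732138e+01]
top [[478.45216006   0.         324.2719076 ]
 [  0.         478.45216006 201.72246765]
 [  0.           0.           1.        ]] [-0.14913995  0.          0.          0.          0.        ] [ 303.900546   -138.30401076 1424.10998656] [ 11.41985618   1.30461548 -91.43199443]
wrist [[309.05631623   0.         318.08549203]
 [  0.         309.05631623 199.09048364]
 [  0.           0.           1.        ]] [-0.00485722  0.          0.          0.          0.        ] [ 91.17288357 573.58447506 384.11478591] [-1.65524197e+01  4.51142849e-03  7.29406650e+01]
{'time_s': 0.15, 'qpos': array([ 7.18480311e+01,  1.83432201e+01,  8.96891481e+01, -1.08468288e-03,
        7.20434330e+01, -1.14563704e+00]), 'qvel': array([-0.06177871, -0.08486957, -0.12743719,  0.00020229, -0.05270793,
       -0.11159202]), 'effort': array([-3.47826253e-04, -4.12767506e+01, -2.32156241e+01,  7.25386594e-02,
        4.32830094e-02, -8.75582623e-05]), 'ee_pos': array([168.05081662, 549.46975684, 184.22165303]), 'ee_rot': array([-1.79999516e+02,  7.58066525e-02,  7.29940035e+01]), 'force': array([ 0.09442977,  0.16351297, -0.6585954 ]), 'torque': array([-0.00622224,  0.00921196,  0.05232798]), 'gripper_width': 91.6585746374554}
```

View pics/side0.png

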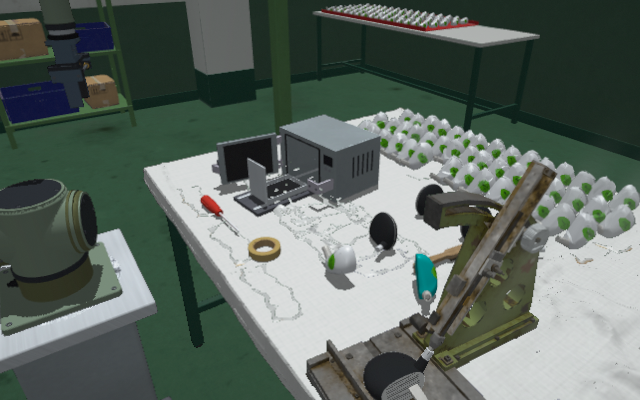

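View pics/top0.png

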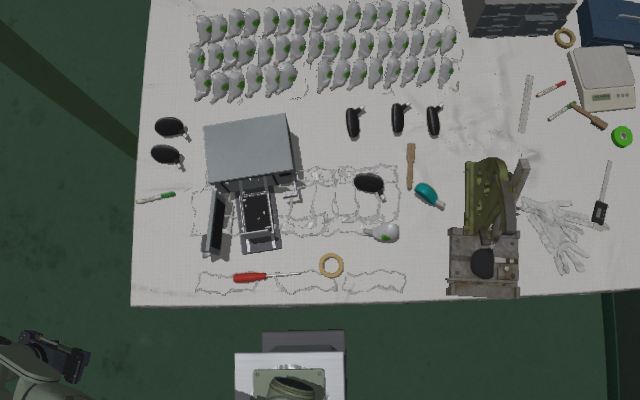

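Candidates in top view: the pale bagged head with a green sticker at (383,232), the turquoise look-alike at (428,195), the black hybrid at (369,183), and the pale rows at the far edge. The pale one at (383,232) fits (side view (341,260)). I'll confirm it in enlarged crops.

```bash
cat >> h.py <<'E'
from scipy.spatial.transform import Rotation as Ro
class Cam:
    def __init__(s,f):
        z=np.load(f'pics/{f}.npz'); s.K=z['intrinsics'];s.D=z['distortion'];s.e=z['eye'];s.R=Ro.from_euler('xyz',z['attitude'],degrees=True).as_matrix()
    def proj(s,P):
        p=(np.atleast_2d(P)-s.e)@s.R*[1,-1,-1]
        return cv2.projectPoints(p,np.zeros(3),np.zeros(3),s.K,s.D)[0][:,0]
    def ray(s,uv):
        u=cv2.undistortPoints(np.array(uv,float).reshape(-1,1,2),s.K,s.D)[:,0]
        return np.c_[u[:,0],-u[:,1],-np.ones(len(u))]@s.R.T
    def onz(s,uv,z):
        r=s.ray(uv); return s.e+r*((z-s.e[2])/r[:,2])[:,None]
def crop(f,x,y,w,h,k,o):
    im=cv2.imread(f'pics/{f}.png')[y:y+h,x:x+w]; cv2.imwrite(f'pics/{o}.png',cv2.resize(im,None,fx=k,fy=k,interpolation=cv2.INTER_CUBIC))
E
python3 - <<'E'
from h import *
crop('top0',340,160,120,90,6,'c1'); crop('side0',300,190,160,120,5,'c2'); crop('top0',180,100,140,160,4,'c3');crop('side0',190,100,200,130,4,'c4')
t=Cam('top0'); print(t.onz([[383,232],[369,183],[331,265],[250,278],[410,165]],30))
E
```

```text
[[ 490.52165901 -283.72911657   30.        ]
 [ 639.51080099 -248.98010788   30.        ]
 [ 398.38399772 -128.44712895   30.        ]
 [ 366.15130995  108.30012137   30.        ]
 [ 691.90452321 -375.72525127   30.        ]]
```

View pics/c1.png

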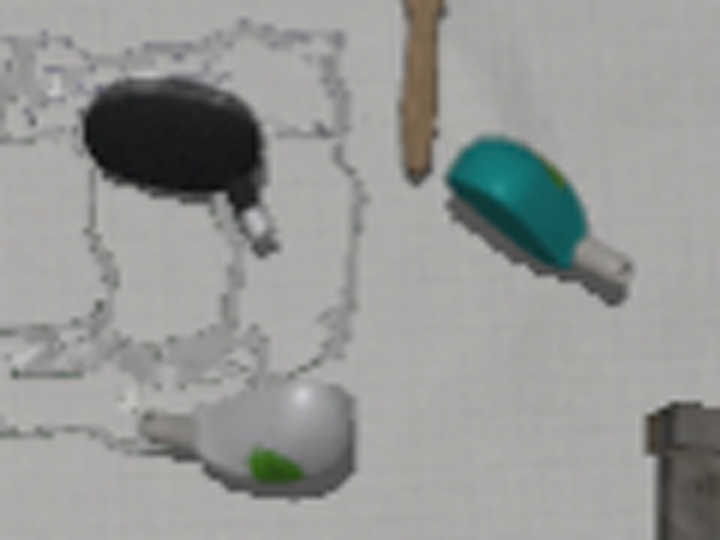

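View pics/c2.png

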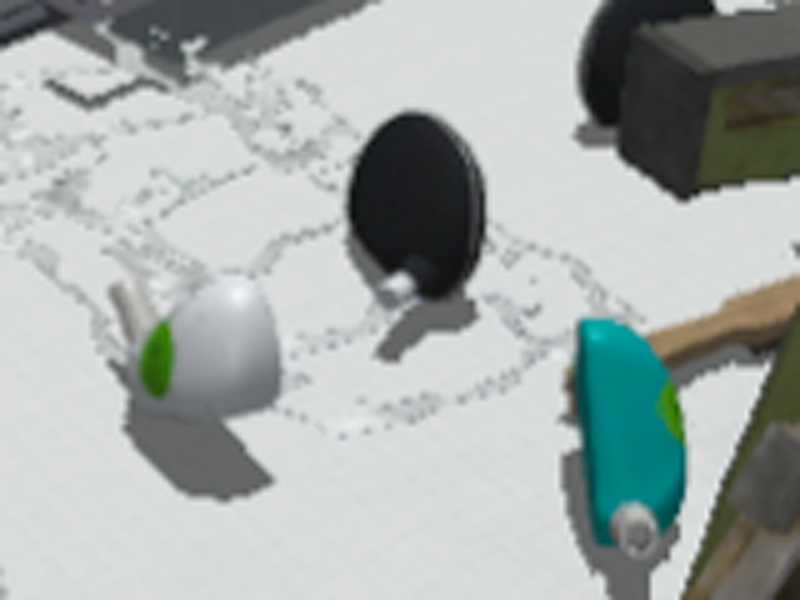

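View pics/c3.png

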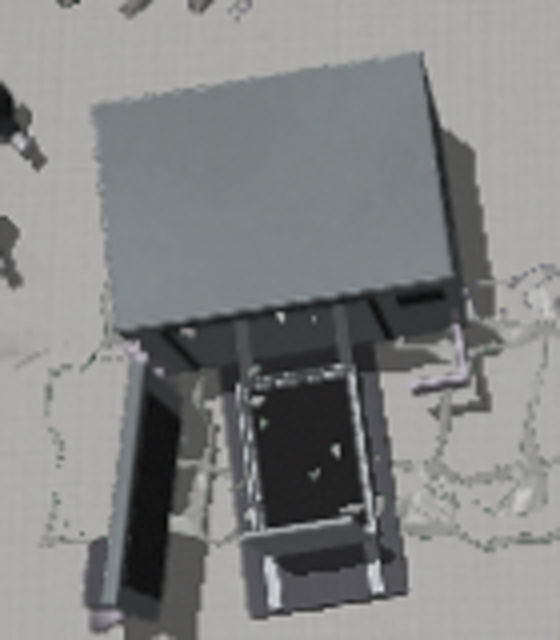

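View pics/c4.png

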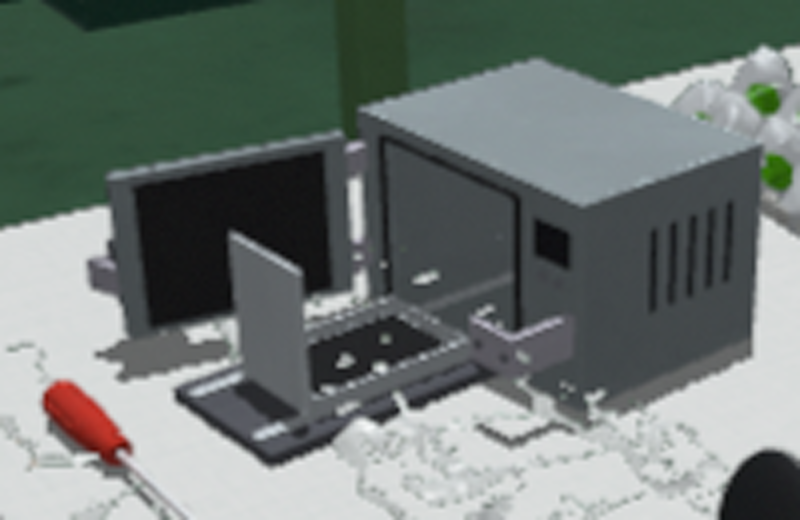

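```bash
cat > fit.py <<'E'
from h import *
from scipy.optimize import least_squares
t=Cam('top0');s=Cam('side0')
T=lambda a:np.array(a)/4+[180,100]; S=lambda a:np.array(a)/4+[190,100]
roof=np.array([[170,105,150],[170,-135,150],[0,-135,150],[0,105,150]])
uvT=T([[92,105],[420,55],[455,280],[120,330]]); uvS=S([[540,60],[762,150],[585,207],[362,108]])
def W(p,P): 
    c,si=np.cos(p[2]),np.sin(p[2]); return np.atleast_2d(P)@np.array([[c,si,0],[-si,c,0],[0,0,1]])+[p[0],p[1],0]
def f(p): return np.r_[(t.proj(W(p,roof))-uvT).ravel(),(s.proj(W(p,roof))-uvS).ravel()]
r=least_squares(f,[600,100,0.1],loss='soft_l1'); p=r.x; print(p[:2],np.degrees(p[2])); print(f(p).reshape(-1,2).round(1))
# tray & door
def tp(q): return np.array([[-3-5-q,40,118],[-3-5-q,-40,118]]) # outer face top
uvp=S([[230,232],[302,272]])
g=lambda q:(s.proj(W(p,tp(q[0])))-uvp).ravel()
rq=least_squares(g,[150]);print('tray',rq.x,g(rq.x))
def door(a): 
    d=np.array([-np.sin(a),-np.cos(a)]);n=np.array([-np.cos(a),np.sin(a)])
    o=np.array([-16,92]); return np.array([np.r_[o+d*176+n*6,140],np.r_[o+d*176-n*6,140],np.r_[o+d*4-n*6,140]])
uvd=S([[110,178]]);
for a in np.arange(1.3,2.2,.1): print(round(a,2),s.proj(W(p,door(a)))-[0,0],t.proj(W(p,door(a))).round(1).tolist())
E
python3 fit.py
```

```text
[638.99966746  97.2249826 ] 7.132638266077594
[[ 1.2 -0.7]
 [ 1.8 -1.3]
 [ 1.1 -0.7]
 [-0.3 -0. ]
 [-1.8 -1.1]
 [ 0.  -2.2]
 [-2.3 -0.3]
 [-2.5 -0.5]]
tray [138.04525193] [ 0.10017227 -0.69617093 -0.60869304 -0.88960881]
1.3 [[230.87265544 152.41251526]
 [234.31834731 153.44214618]
 [277.05403171 133.16186207]] [[237.1, 246.5], [241.1, 244.7], [218.2, 188.5]]
1.4 [[226.30854124 150.73798591]
 [229.35403    151.89947734]
 [276.80533084 133.19330982]] [[231.0, 248.6], [235.2, 247.2], [218.1, 188.8]]
1.5 [[222.36803731 148.89240228]
 [224.98423737 150.16752161]
 [276.55141379 133.21599957]] [[224.8, 250.1], [229.0, 249.2], [218.0, 189.0]]
1.6 [[219.08371743 146.90366888]
 [221.24972668 148.27327559]
 [276.29485276 133.22969823]] [[218.4, 250.9], [222.8, 250.4], [217.9, 189.2]]
1.7 [[216.47640998 144.80041908]
 [218.17928427 146.2449519 ]
 [276.03824859 133.23426503]] [[212.1, 251.1], [216.4, 251.1], [217.8, 189.5]]
1.8 [[214.55581269 142.6113526 ]
 [215.79011287 144.11127342]
 [275.78420323 133.22965309]] [[205.8, 250.7], [210.1, 251.1], [217.6, 189.7]]
1.9 [[213.32137653 140.36465404]
 [214.08854064 141.90083462]
 [275.53529221 133.21590993]] [[199.7, 249.6], [203.9, 250.4], [217.4, 189.9]]
2.0 [[212.76337911 138.08750605]
 [213.070974   139.64154915]
 [275.29403743 133.19317695]] [[193.7, 247.9], [197.8, 249.1], [217.2, 190.0]]
2.1 [[212.8641103  135.80570277]
 [212.72501486 137.3601946 ]
 [275.06288057 133.16168785]] [[188.0, 245.6], [191.9, 247.2], [217.0, 190.2]]
```

```bash
cat >> h.py <<'E'
def plan(p0,yaw0,p1,yaw1,n,claw,rd=1):
    p0=np.array(p0,float);p1=np.array(p1,float);out=[]
    for k in range(n):
        y=np.radians(yaw0+(yaw1-yaw0)*k/n); d=(p1-p0)/n
        out.append([[0,0,round(-(yaw1-yaw0)/n,rd)],[round(np.cos(y)*d[0]+np.sin(y)*d[1],rd),round(np.sin(y)*d[0]-np.cos(y)*d[1],rd),round(-d[2],rd)],claw])
    print(json.dumps(out))
E
python3 -c "
from h import *
plan([168,549.5,184],73,[384,-10,234],0,10,91)"
```

```text
[[[0, 0, 7.3], [-47.2, 37.0, -5.0], 91], [[0, 0, 7.3], [-42.1, 42.7, -5.0], 91], [[0, 0, 7.3], [-36.3, 47.7, -5.0], 91], [[0, 0, 7.3], [-30.0, 51.9, -5.0], 91], [[0, 0, 7.3], [-23.1, 55.3, -5.0], 91], [[0, 0, 7.3], [-15.9, 57.8, -5.0], 91], [[0, 0, 7.3], [-8.4, 59.4, -5.0], 91], [[0, 0, 7.3], [-0.8, 60.0, -5.0], 91], [[0, 0, 7.3], [6.8, 59.6, -5.0], 91], [[0, 0, 7.3], [14.3, 58.2, -5.0], 91]]
```

>>> {"name": "servo_tool", "arguments": {
  "plan": [
    [[0, 0, 7.3], [-47, 37, -5], 91],
    [[0, 0, 7.3], [-42, 43, -5], 91],
    [[0, 0, 7.3], [-36, 48, -5], 91],
    [[0, 0, 7.3], [-30, 52, -5], 91],
    [[0, 0, 7.3], [-23, 55, -5], 91],
    [[0, 0, 7.3], [-16, 58, -5], 91],
    [[0, 0, 7.3], [-8, 59, -5], 91],
    [[0, 0, 7.3], [-1, 60, -5], 91],
    [[0, 0, 7.3], [7, 60, -5], 91],
    [[0, 0, 7.3], [14, 58, -5], 91]
  ]
}}

```text
time_s: 1.4
ee_pos: [379.9, -26.5, 235.1]
ee_rot: [179.8, -0.2, -1.9]
force: [1.0, -0.2, 0.4]
gripper_width: 91.1
```

>>> {"name": "servo_tool", "arguments": {
  "plan": [
    [[0, 0, 0], [18, 43, 0], 91],
    [[0, 0, 0], [18, 43, 0], 91],
    [[0, 0, 0], [18, 43, 0], 91],
    [[0, 0, 0], [18, 43, 0], 91],
    [[0, 0, 0], [18, 43, 0], 91],
    [[0, 0, -1], [10, 20, 0], 91],
    [[0, 0, 0], [5, 8, 0], 91],
    [[0, 0, 0], [0, 0, 0], 91],
    [[0, 0, 0], [0, 0, 0], 91],
    [[0, 0, 0], [0, 0, 0], 91]
  ]
}}

```text
time_s: 2.65
ee_pos: [476.8, -283.3, 234.4]
ee_rot: [-180.0, -0.1, -1.3]
force: [0.1, -0.2, -0.8]
gripper_width: 90.8
```

Run:
```python
from h import *
d=snap('wrist','w1'); print(d['eye'],d['attitude'],env.state()['ee_pos'],env.state()['ee_rot'])
```

```text
[ 478.60434212 -202.29635886  434.51884964] [-16.43461383  -0.15182972  -1.38739376] [ 476.77559104 -283.23762973  234.50222312] [-1.79953660e+02 -1.38914299e-01 -1.33329451e+00]
```

View pics/w1.png

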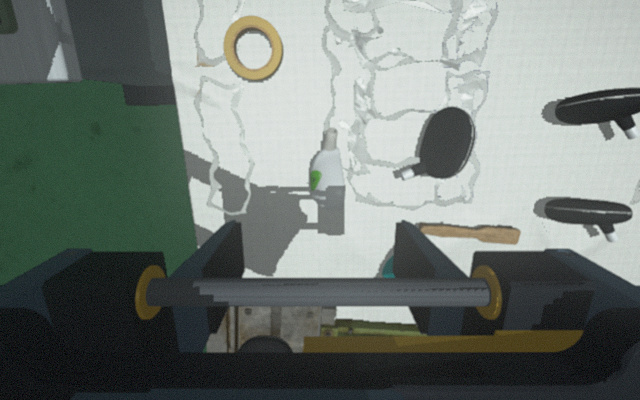

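Run:
```python
from h import *
crop('w1',280,110,100,130,5,'c5')
w=Cam('w1')
print(w.onz([[327,193],[327,140],[313,190]],40));
```

```text
[[ 488.82849031 -310.55448015   40.        ]
 [ 489.94188538 -241.32789645   40.        ]
 [ 470.42684756 -305.99119625   40.        ]]
```

View pics/c5.png

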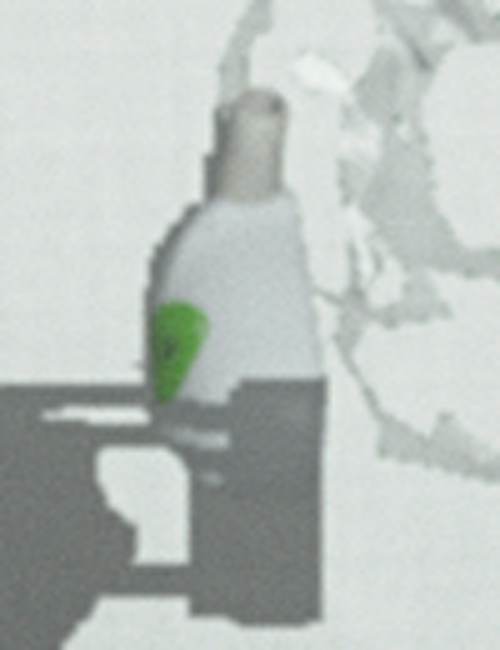

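Run:
```python
from h import *
im=cv2.imread('pics/w1.png')[170:240,300:360].astype(float)
im=np.clip((im-80)*5,0,255).astype(np.uint8)
cv2.imwrite('pics/c6.png',cv2.resize(im,None,fx=8,fy=8,interpolation=cv2.INTER_CUBIC))
t,s,w=Cam('top0'),Cam('side0'),Cam('w1')
def tri(obs):
    A=np.zeros((3,3));b=np.zeros(3);
    for c,uv in obs:
        r=c.ray([uv])[0];r/=np.linalg.norm(r);M=np.eye(3)-np.outer(r,r);A+=M;b+=M@c.e
    P=np.linalg.solve(A,b); return P,[(c.proj(P)[0]-uv).round(1) for c,uv in obs]
print(tri([(t,[363.8,230.8]),(s,[324,247]),(w,[331,129])]))
print('toe top view z30',t.onz([[399.2,233]],30),'sole line side',s.onz([[327,270],[356,272]],0))
```

```text
(array([ 496.1765084 , -228.24637316,   33.0656959 ]), [array([ 0.3, -0.3]), array([-0.8,  0.1]), array([ 0.6, -0.1])])
toe top view z30 [[ 486.09374677 -331.26453695   30.        ]] sole line side [[ 482.54821656 -263.29216575    0.        ]
 [ 529.46323232 -302.86315437    0.        ]]
```

View pics/c6.png

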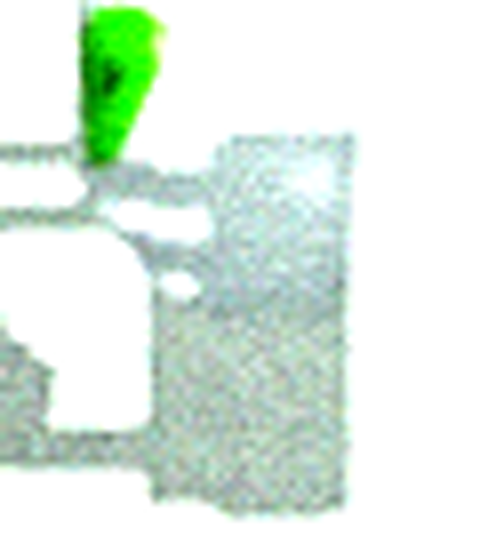

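>>> {"name": "servo_tool", "arguments": {
  "plan": [
    [[0, 0, 1.5], [6, -2, 15], 91],
    [[0, 0, 1], [6, -1.5, 30], 91],
    [[0, 0, 0], [0, 0, 35], 91],
    [[0, 0, 0], [0, 0, 35], 91],
    [[0, 0, 0], [0, 0, 30], 91],
    [[0, 0, 0], [0, 0, 25], 91],
    [[0, 0, 0], [0, 0, 15], 91],
    [[0, 0, 0], [0, 0, 8], 91],
    [[0, 0, 0], [0, 0, 0], 91],
    [[0, 0, 0], [0, 0, 0], 91]
  ]
}}

```text
time_s: 3.95
ee_pos: [491.4, -275.9, 32.1]
ee_rot: [-179.9, -0.2, -4.1]
force: [0.4, 0.2, 0.6]
gripper_width: 90.9
```

Run:
```python
from h import *
d=snap('wrist','w2'); crop('w2',160,60,320,240,2.4,'c7'); d=snap('side','s2'); crop('s2',270,180,150,120,5,'c8')
```

```text
(no output)
```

View pics/c7.png

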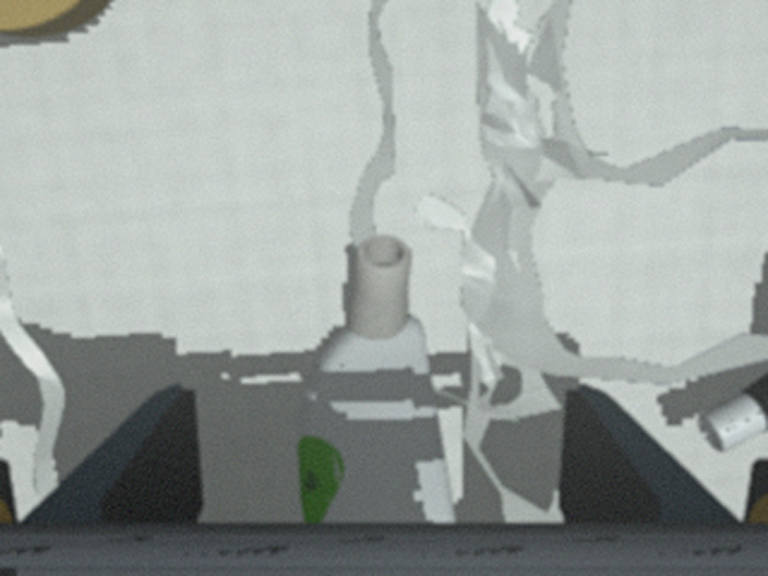

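View pics/c8.png

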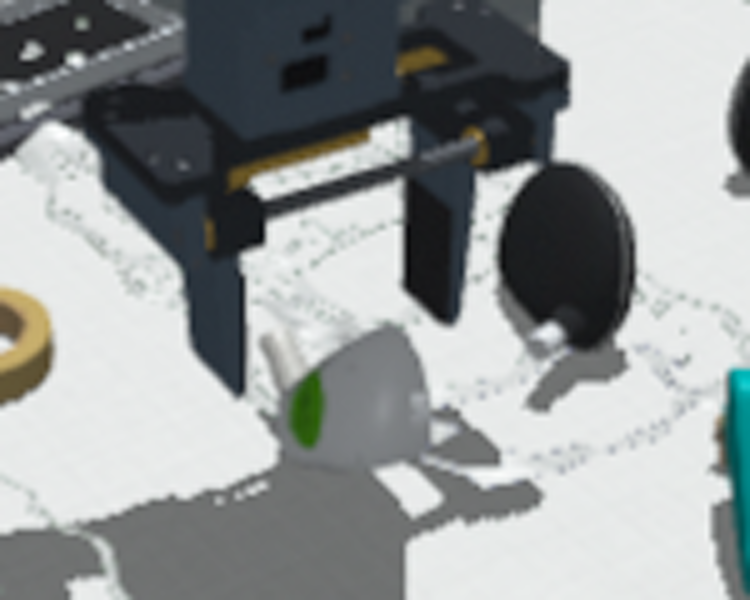

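The pale head (sticker at (310,470) in the crop) stands centred between the open fingers. I'll lower the last few mm and close.

>>> {"name": "servo_tool", "arguments": {
  "plan": [
    [[0, 0, 0], [0, 4, 5], 91],
    [[0, 0, 0], [0, 1, 2], 60],
    [[0, 0, 0], [0, 0, 0], 40],
    [[0, 0, 0], [0, 0, 0], 20],
    [[0, 0, 0], [0, 0, 0], 10],
    [[0, 0, 0], [0, 0, 0], 10],
    [[0, 0, 0], [0, 0, 0], 10],
    [[0, 0, 0], [0, 0, 0], 10],
    [[0, 0, 0], [0, 0, 0], 10],
    [[0, 0, 0], [0, 0, 0], 10]
  ],
  "squeeze": 25
}}

```text
time_s: 5.3
ee_pos: [491.6, -281.9, 26.2]
ee_rot: [-180.0, -0.3, -4.1]
force: [-0.4, 0.6, 1.1]
gripper_width: 31.7
```

Run:
```python
from h import *
d=snap('wrist','w3'); crop('w3',160,60,320,240,2.4,'c9'); d=snap('side','s3'); crop('s3',270,180,150,120,5,'c10')
```

```text
(no output)
```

View pics/c9.png

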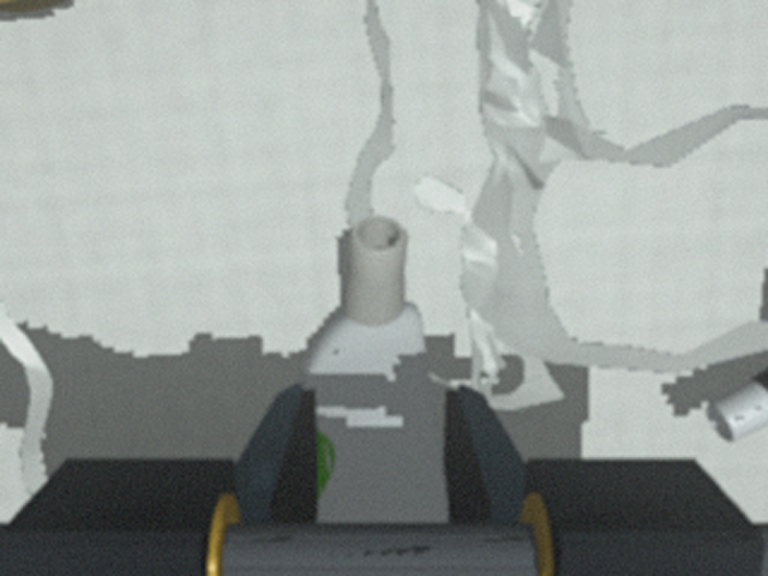

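View pics/c10.png

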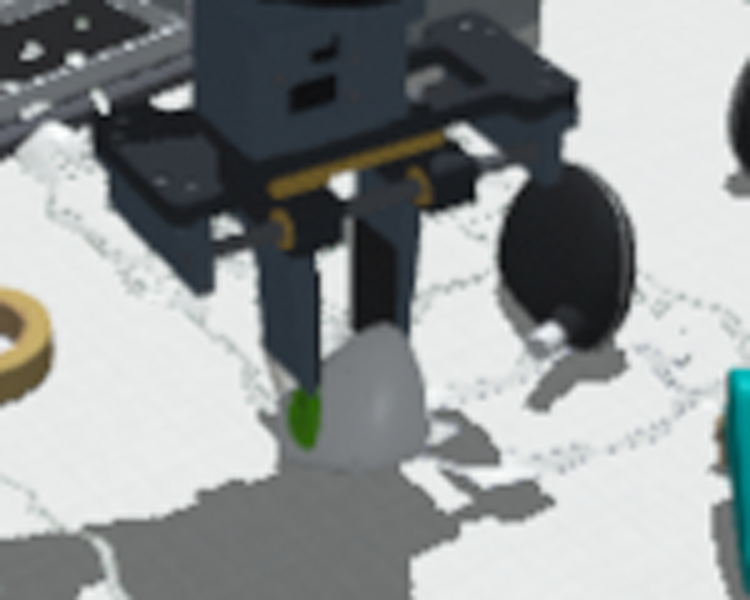

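```bash
python3 -c "
from h import *
plan([491.6,-281.9,176],-4.1,[560,85,176],-83,12,10)"
```

```text
[[[0, 0, 6.6], [3.5, -30.9, -0.0], 10], [[0, 0, 6.6], [-0.1, -31.1, -0.0], 10], [[0, 0, 6.6], [-3.6, -30.9, -0.0], 10], [[0, 0, 6.6], [-7.1, -30.3, -0.0], 10], [[0, 0, 6.6], [-10.6, -29.3, -0.0], 10], [[0, 0, 6.6], [-13.8, -27.9, -0.0], 10], [[0, 0, 6.6], [-16.9, -26.1, -0.0], 10], [[0, 0, 6.6], [-19.8, -24.0, -0.0], 10], [[0, 0, 6.6], [-22.4, -21.6, -0.0], 10], [[0, 0, 6.6], [-24.7, -18.8, -0.0], 10], [[0, 0, 6.6], [-26.7, -15.9, -0.0], 10], [[0, 0, 6.6], [-28.4, -12.7, -0.0], 10]]
```

>>> {"name": "servo_tool", "arguments": {
  "plan": [
    [[0, 0, 0], [0, 0, -6], 10],
    [[0, 0, 0], [0, 0, -15], 10],
    [[0, 0, 0], [0, 0, -25], 10],
    [[0, 0, 0], [0, 0, -35], 10],
    [[0, 0, 0], [0, 0, -35], 10],
    [[0, 0, 0], [0, 0, -25], 10],
    [[0, 0, 0], [0, 0, -10], 10],
    [[0, 0, 0], [0, 0, 0], 10],
    [[0, 0, 3], [2, -15, 0], 10],
    [[0, 0, 6.6], [0, -31, 0], 10]
  ]
}}

```text
time_s: 6.65
ee_pos: [495.5, -235.5, 182.5]
ee_rot: [-179.8, -0.1, -14.2]
force: [-0.1, 0.4, -3.2]
gripper_width: 30.3
```

Run:
```python
from h import *
d=snap('side','s4'); crop('s4',240,130,180,130,4,'c11')
```

```text
(no output)
```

View pics/c11.png

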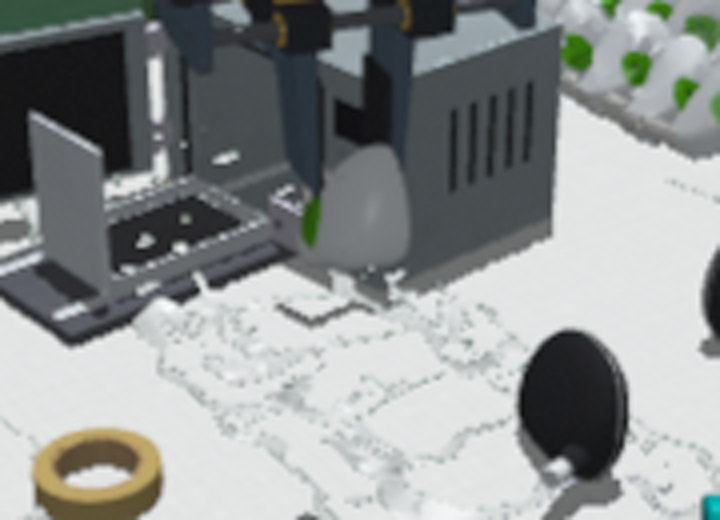

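```bash
python3 -c "
from h import *
plan([495.5,-235.5,182],-16,[558,60,182],-83,9,10)"
```

```text
[[[0, 0, 7.4], [-2.4, -33.5, -0.0], 10], [[0, 0, 7.4], [-6.7, -32.9, -0.0], 10], [[0, 0, 7.4], [-10.9, -31.7, -0.0], 10], [[0, 0, 7.4], [-14.9, -30.1, -0.0], 10], [[0, 0, 7.4], [-18.7, -27.9, -0.0], 10], [[0, 0, 7.4], [-22.1, -25.2, -0.0], 10], [[0, 0, 7.4], [-25.2, -22.1, -0.0], 10], [[0, 0, 7.4], [-27.9, -18.7, -0.0], 10], [[0, 0, 7.4], [-30.1, -14.9, -0.0], 10]]
```

>>> {"name": "servo_tool", "arguments": {
  "plan": [
    [[0, 0, 7.4], [-2, -33, 0], 10],
    [[0, 0, 7.4], [-7, -33, 0], 10],
    [[0, 0, 7.4], [-11, -32, 0], 10],
    [[0, 0, 7.4], [-15, -30, 0], 10],
    [[0, 0, 7.4], [-19, -28, 0], 10],
    [[0, 0, 7.4], [-22, -25, 0], 10],
    [[0, 0, 7.4], [-25, -22, 0], 10],
    [[0, 0, 6], [-24, -15, 0], 10],
    [[0, 0, 2], [-15, -6, 0], 10],
    [[0, 0, 0], [0, 0, 0], 10]
  ]
}}

```text
time_s: 7.95
ee_pos: [538.5, 53.8, 170.7]
ee_rot: [178.8, 0.9, -75.8]
force: [0.8, 0.4, -1.5]
gripper_width: 30.4
```

>>> {"name": "servo_tool", "arguments": {
  "plan": [
    [[0, 0, 0], [0, 0, 0], 10],
    [[0, 0, 0], [0, 0, 0], 10],
    [[0, 0, 0], [0, 0, 0], 10],
    [[0, 0, 0], [0, 0, 0], 10],
    [[0, 0, 0], [0, 0, 0], 10],
    [[0, 0, 0], [0, 0, 0], 10],
    [[0, 0, 0], [0, 0, 0], 10],
    [[0, 0, 0], [0, 0, 0], 10],
    [[0, 0, 0], [0, 0, 0], 10],
    [[0, 0, 0], [0, 0, 0], 10]
  ]
}}

```text
time_s: 9.2
ee_pos: [537.7, 51.0, 169.8]
ee_rot: [178.6, 0.9, -75.8]
force: [-0.3, 0.6, -1.7]
gripper_width: 30.5
```

Run:
```python
from h import *
for n in ['wrist','top','side']: snap(n,n[0]+'5')
crop('t5',180,100,140,160,4,'c12'); crop('s5',190,80,200,150,4,'c13')
```

```text
(no output)
```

View pics/w5.png

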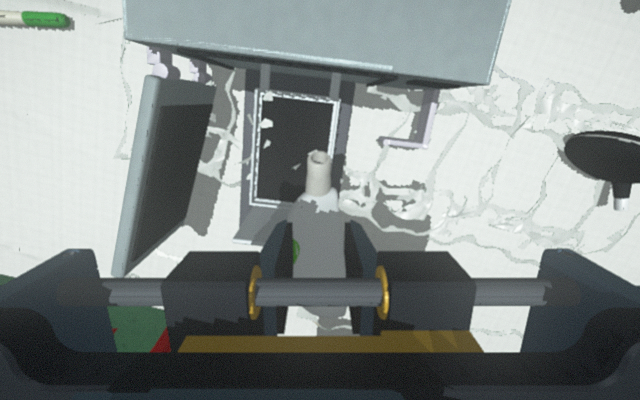

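View pics/c12.png

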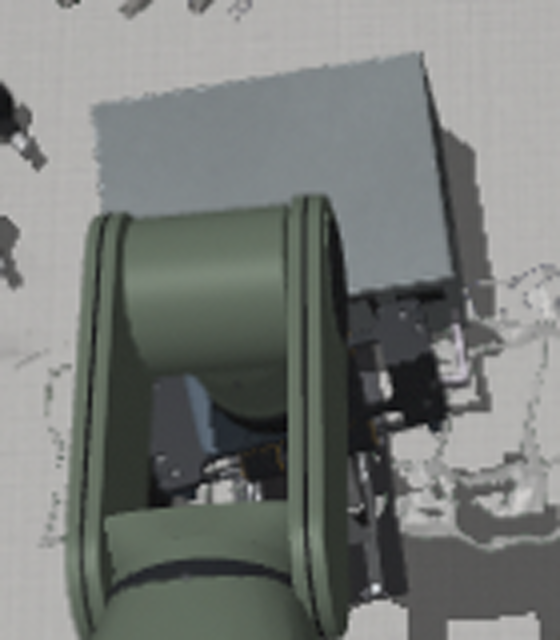

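View pics/c13.png

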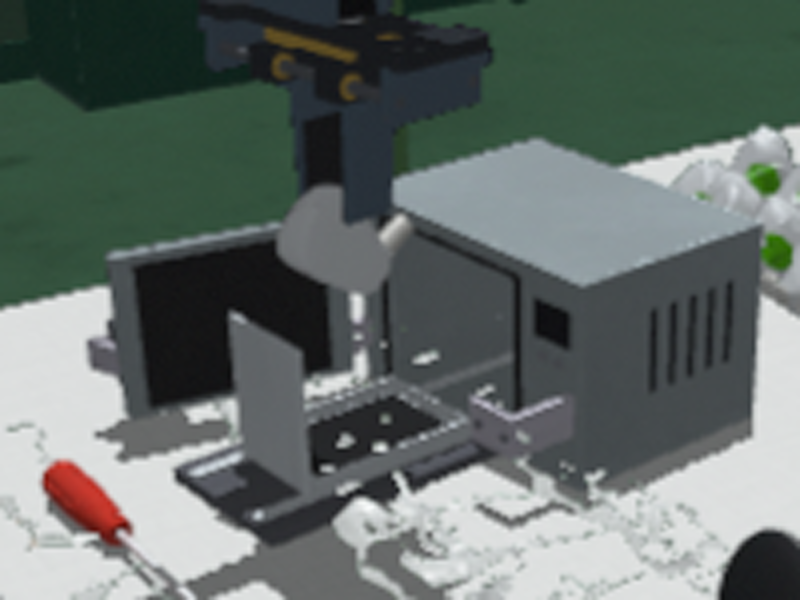

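```bash
cat >> h.py <<'E'
def tri(obs):
    A=np.zeros((3,3));b=np.zeros(3);
    for c,uv in obs:
        r=c.ray([uv])[0];r/=np.linalg.norm(r);M=np.eye(3)-np.outer(r,r);A+=M;b+=M@c.e
    P=np.linalg.solve(A,b); return P,[(c.proj(P)[0]-uv).round(1) for c,uv in obs]
def tool(P,ee,rot): return Ro.from_euler('xyz',rot,degrees=True).as_matrix().T@(np.array(P)-ee)
E
python3 - <<'E'
from h import *
crop('w5',270,130,110,130,5,'c14'); crop('s5',250,120,60,45,12,'c15')
crop('w3',270,130,110,130,5,'c16')
E
```

View pics/c14.png

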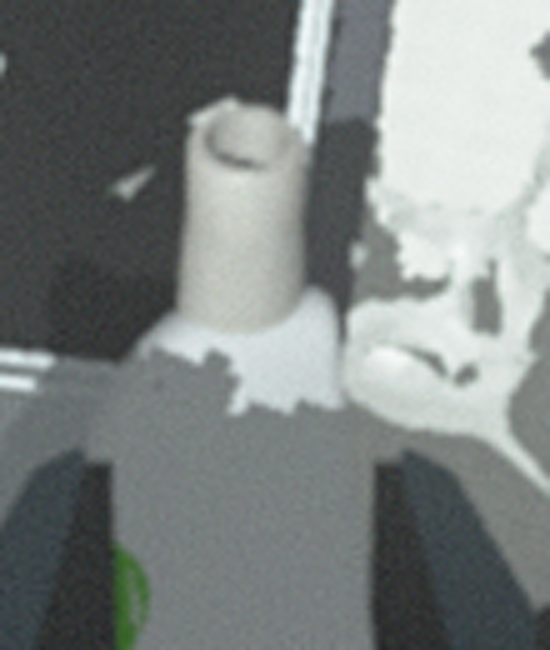

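View pics/c15.png

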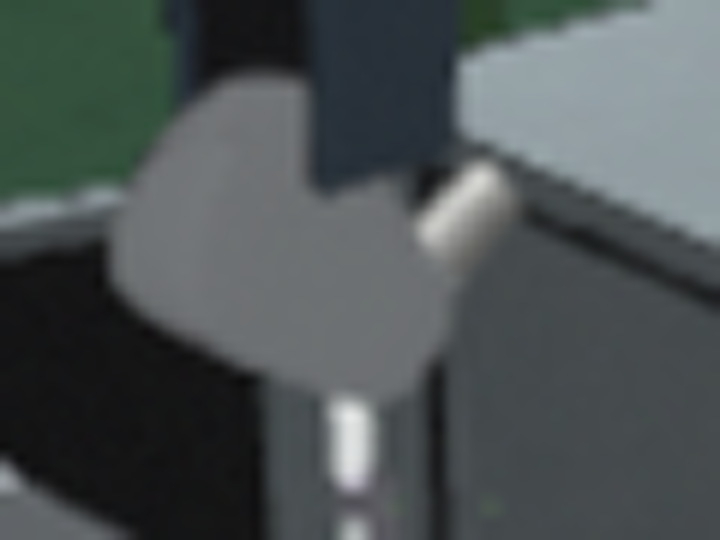

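View pics/c16.png

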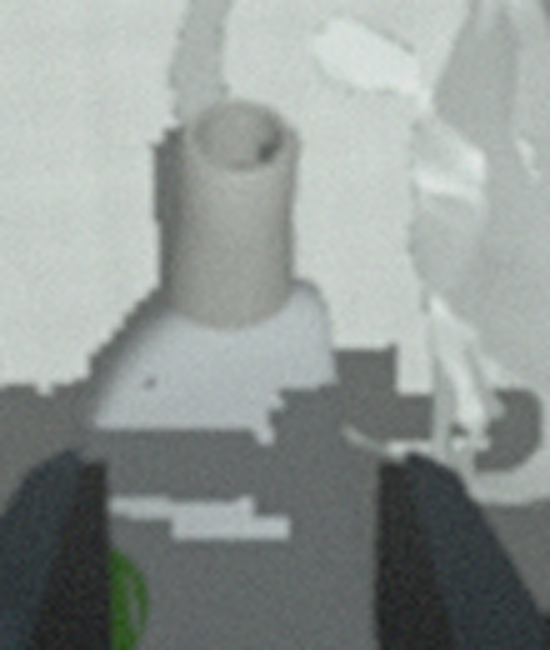

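Run:
```python
from h import *
w3,s3,w5,s5,t0,s0,w1=[Cam(x) for x in ['w3','s3','w5','s5','top0','side0','w1']]
ee3,r3=[491.6,-281.9,26.2],[-180,-.3,-4.1]; ee5,r5=[537.7,51,169.8],[178.6,.9,-75.8]
P,e=tri([(w3,[318,156]),(t0,[363.8,230.8]),(s0,[324,247])]);print('grasp tip',P,e,tool(P,ee3,r3))
P,e=tri([(w5,[320,156]),(s5,[290.8,134.2])]);print('now tip',P,e,tool(P,ee5,r5))
# lowest sole pt in side now, top of toe: project plane thru tool x=0
def onplane(c,uv,ee,rot):
    R=Ro.from_euler('xyz',rot,degrees=True).as_matrix(); n=R[:,0]; r=c.ray(uv); d=((np.array(ee)-c.e)@n)/(r@n); return (c.e+r*d[:,None]-ee)@R
pts=np.array([[115,290],[200,340],[280,380],[370,400],[420,390],[240,75],[140,180],[490,170]])/12+[250,120]
print(onplane(s5,pts,ee5,r5).round(0))
pts=np.array([[280,455],[330,465],[380,470],[420,450],[430,400],[390,325]])/5+[270,180]
print(onplane(s3,pts,ee3,r3).round(0))
```

```text
grasp tip [ 496.09660986 -228.90434555   33.65712439] [array([ 0.6, -1.5]), array([ 0.6, -0.3]), array([-0.7,  0. ])] [  0.7350839  -53.18152318  -7.45337769]
now tip [589.39287515  62.99248596 178.41046046] [array([ 0.3, -0.3]), array([-0.1, -0. ])] [  0.91920698 -52.82867422  -9.91964359]
[[ -0.  51. -11.]
 [  0.  29.   6.]
 [  0.   7.  21.]
 [  0. -18.  33.]
 [ -0. -33.  35.]
 [ -0.  16. -48.]
 [ -0.  43. -33.]
 [  0. -54.  -9.]]
[[ -0. -41.  49.]
 [ -0.   2.  25.]
 [  0.  40.   1.]
 [ -0.  69. -29.]
 [ -0.  74. -56.]
 [ -0.  45. -73.]]
```

Run:
```python
from h import *
crop('w5',110,30,400,220,2,'c17')
```

```text
(no output)
```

View pics/c17.png

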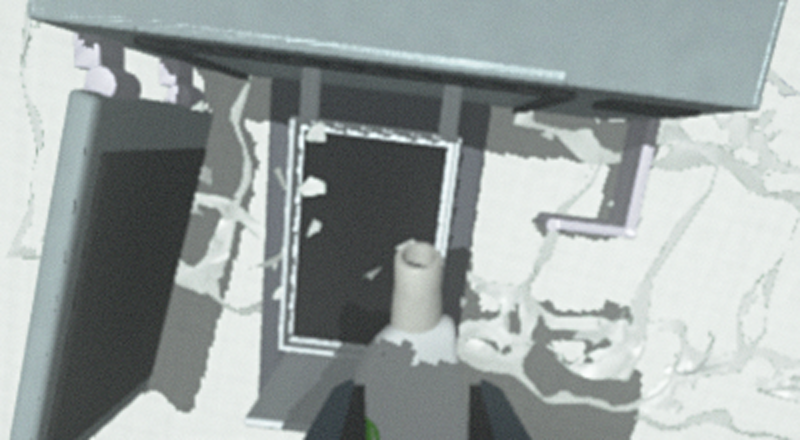

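Run:
```python
from h import *
w=Cam('w5'); p=[639,97.2,np.radians(7.13)]
def cab(P): 
    c,s=np.cos(p[2]),np.sin(p[2]); d=P[:,:2]-p[:2]; return np.c_[d@[c,s],d@[-s,c]]
print('roof front L,R (0,105),(0,-135):',cab(w.onz([[125,41],[489,84]],150)).round(1))
print('rim inner FL FR NL:',cab(w.onz([[261.5,94],[333.5,102.5],[256,200]],28)).round(1))
print('rim outer FL FR NL:',cab(w.onz([[256,91],[341,100],[249,205.5]],28)).round(1))
print('plate top L?',cab(w.onz([[236,242],[250,244]],118)).round(1))
st=env.state(); R=Ro.from_euler('xyz',st['ee_rot'],degrees=True)
print(st['ee_pos'],st['ee_rot'],(R.inv()*Ro.from_euler('xyz',[180,0,-82.9],degrees=True)).as_rotvec(degrees=True))
```

```text
roof front L,R (0,105),(0,-135): [[  -0.4  105.8]
 [   2.5 -132.2]]
rim inner FL FR NL: [[ -23.    39.4]
 [ -22.2  -36.4]
 [-140.2   38. ]]
rim outer FL FR NL: [[ -20.7   45.3]
 [ -18.8  -43.8]
 [-148.    45.8]]
plate top L? [[-150.3   36.6]
 [-150.6   24. ]]
[537.74853538  50.9954674  169.76981642] [178.6501654    0.86912859 -75.81097837] [1.40185362 0.78447711 7.09879552]
```

Run:
```python
from h import *
w=Cam('w5'); p=[639,97.2,np.radians(7.13)]
def cab(P): 
    c,s=np.cos(p[2]),np.sin(p[2]); d=P[:,:2]-p[:2]; return np.c_[d@[c,s],d@[-s,c]]
crop('w5',100,60,120,220,3.5,'c18')
print(cab(w.onz([[146,76],[158,78],[113,273],[126,275]],140)).round(1))
d=np.array([558.1-537.7,83-51,0]); R=Ro.from_euler('xyz',[178.65,.87,-75.8],degrees=True).as_matrix(); print(R.T@d)
```

```text
[[ -20.    98.6]
 [ -20.3   90.3]
 [-181.8  134.5]
 [-182.3  123.5]]
[-26.01498117 -27.62816051  -0.25593269]
```

View pics/c18.png

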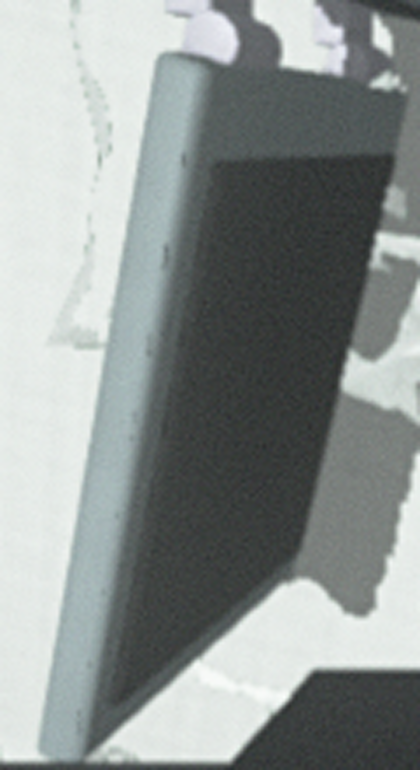

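>>> {"name": "servo_tool", "arguments": {
  "plan": [
    [[0.5, 0.3, 2.5], [-7, -7, -2], 10],
    [[0.5, 0.3, 2.5], [-9, -9, -2], 10],
    [[0.4, 0.2, 2], [-7, -7, -2], 10],
    [[0, 0, 0], [-3, -4, 0], 10],
    [[0, 0, 0], [0, 0, 0], 10],
    [[0, 0, 0], [0, 0, 0], 10],
    [[0, 0, 0], [0, 0, 0], 10],
    [[0, 0, 0], [0, 0, 0], 10],
    [[0, 0, 0], [0, 0, 0], 10],
    [[0, 0, 0], [0, 0, 0], 10]
  ]
}}

```text
time_s: 10.6
ee_pos: [559.0, 81.1, 175.3]
ee_rot: [179.9, -0.1, -83.0]
force: [-0.1, -0.4, -2.2]
gripper_width: 30.3
```

```bash
cat >> h.py <<'E'
def go(x,y,z=None,rot=(180,0,-82.9)):
    st=env.state(); R=Ro.from_euler('xyz',st['ee_rot'],degrees=True); P=st['ee_pos']
    d=np.array([x,y,P[2] if z is None else z])-P
    print('at',P.round(1),st['ee_rot'].round(2),'F',st['force'].round(1),'shift',(R.inv().apply(d)).round(1),'turn',(R.inv()*Ro.from_euler('xyz',rot,degrees=True)).as_rotvec(degrees=True).round(2))
def cabw(x,y): 
    a=np.radians(7.13); return 639+x*np.cos(a)-y*np.sin(a),97.2+x*np.sin(a)+y*np.cos(a)
E
python3 - <<'E'
from h import *
go(558.1,83,44)
snap('wrist','w6'); crop('w6',170,40,260,220,3,'c19'); snap('side','s6'); crop('s6',210,80,160,130,5,'c20')
E
```

```text
at [559.   81.1 175.3] [ 1.7991e+02 -6.0000e-02 -8.3020e+01] F [-0.1 -0.4 -2.2] shift [ -2.2   0.5 131.3] turn [ 0.09 -0.06 -0.12]
```

View pics/c19.png

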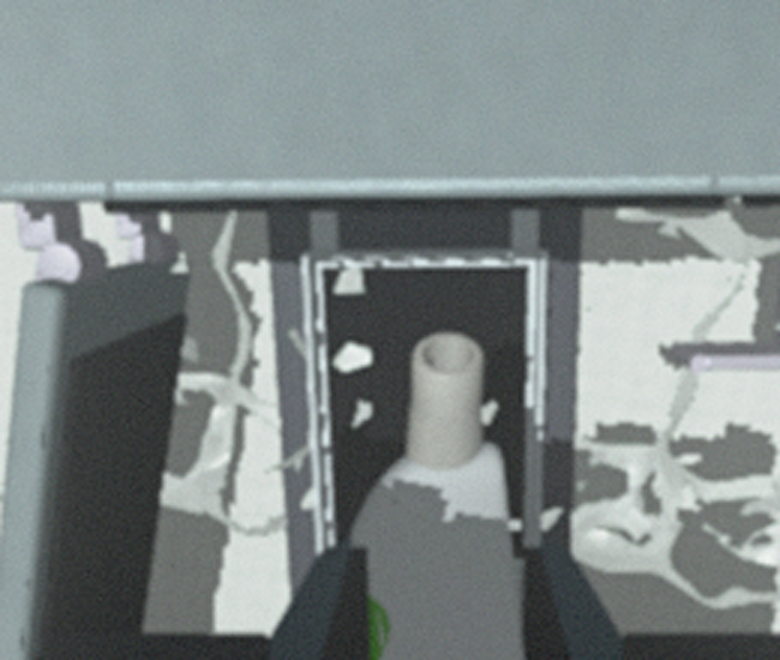

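View pics/c20.png

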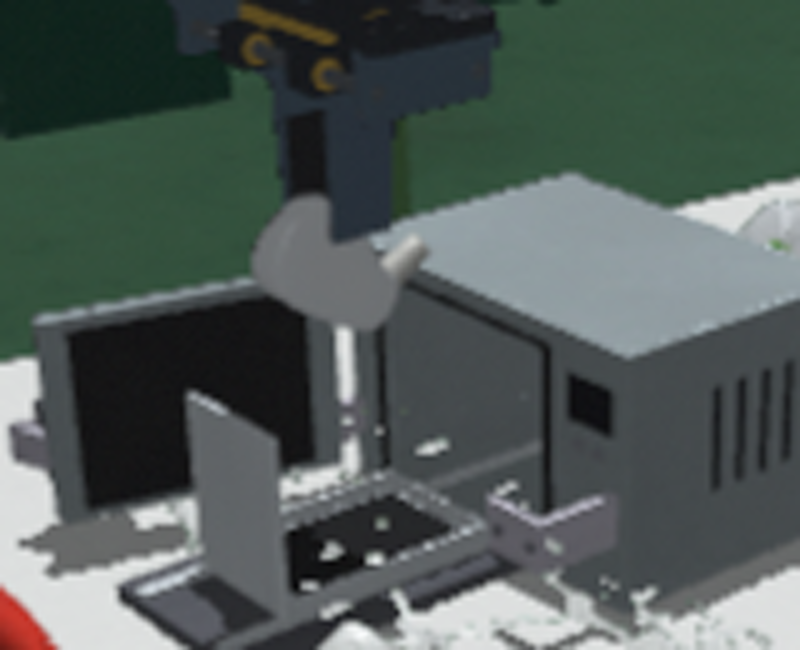

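Run:
```python
from h import *
w=Cam('w6'); p=[639,97.2,np.radians(7.13)]
def cab(P): 
    c,s=np.cos(p[2]),np.sin(p[2]); d=P[:,:2]-p[:2]; return np.c_[d@[c,s],d@[-s,c]]
print(cab(w.onz([[279.3,129.3],[346,129.3]],18)).round(1),cab(w.onz([[271,125],[352,126.7]],28)).round(1), cab(env.state()['ee_pos'][None]))
s=Cam('s6'); print(s.onz([[210+c/5,80+d/5] for c,d in [(187,392),(278,440)]],118), [cab(s.onz([[210+c/5,80+d/5]],118)) for c,d in [(187,392),(278,440)]])
```

```text
[[-23.9  38.1]
 [-24.2 -37.2]] [[-18.6  45.8]
 [-20.7 -42.9]] [[-81.3539731   -6.06575428]]
[[485.66501391 112.63671877 118.        ]
 [498.13169311  33.74566044 118.        ]] [array([[-150.23323792,   34.34944641]]), array([[-147.65500299,  -45.47893124]])]
```

>>> {"name": "servo_tool", "arguments": {
  "plan": [
    [[0, 0, 0], [-3, 1.5, 8], 10],
    [[0, 0, 0], [0, 0, 16], 10],
    [[0, 0, 0], [0, 0, 22], 10],
    [[0, 0, 0], [0, 0, 22], 10],
    [[0, 0, 0], [0, 0, 20], 10],
    [[0, 0, 0], [0, 0, 15], 10],
    [[0, 0, 0], [0, 0, 8], 10],
    [[0, 0, 0], [0, 0, 3], 10],
    [[0, 0, 0], [0, 0, 0], 10],
    [[0, 0, 0], [0, 0, 0], 10]
  ]
}}

```text
time_s: 11.95
ee_pos: [556.8, 85.3, 56.6]
ee_rot: [-180.0, -0.0, -83.0]
force: [0.1, -0.5, -2.8]
gripper_width: 30.6
```

Run:
```python
from h import *
go(*cabw(-83,-3),44)
snap('wrist','w7'); crop('w7',170,40,260,220,3,'c21'); snap('side','s7'); crop('s7',210,80,160,130,5,'c22')
```

```text
at [556.8  85.3  56.6] [-1.800e+02 -3.000e-02 -8.298e+01] F [ 0.1 -0.5 -2.8] shift [ 1.4 -0.  12.6] turn [-0.   -0.03 -0.08]
```

View pics/c21.png

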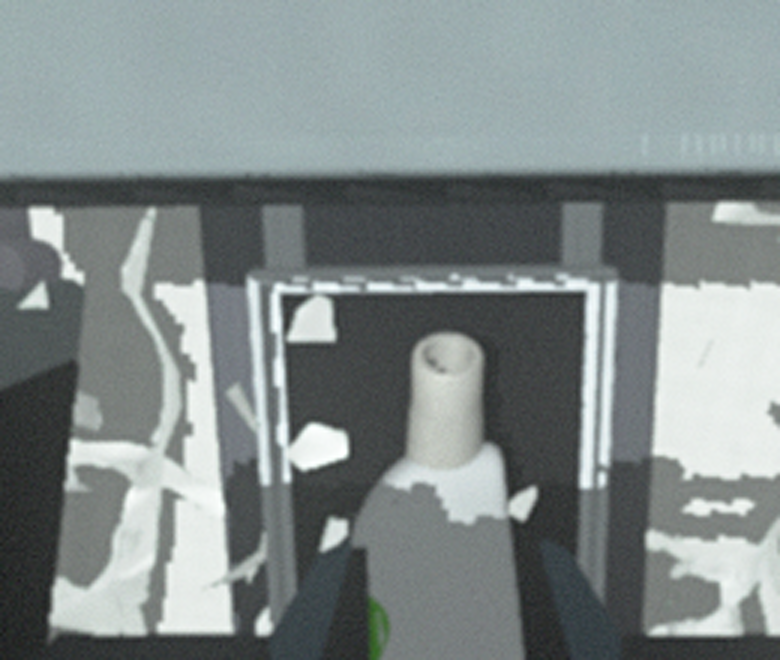

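View pics/c22.png

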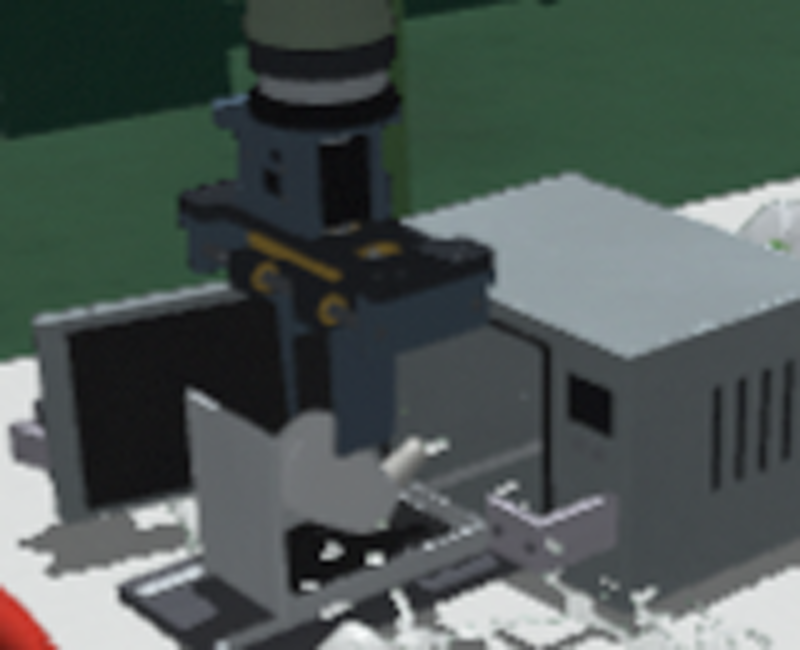

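>>> {"name": "servo_tool", "arguments": {
  "plan": [
    [[0, 0, 0], [0, 0, 3], 10],
    [[0, 0, 0], [0, 0, 3], 10],
    [[0, 0, 0], [0, 0, 2], 10],
    [[0, 0, 0], [0, 0, 1], 10],
    [[0, 0, 0], [0, 0, 1], 10],
    [[0, 0, 0], [0, 0, 0], 10],
    [[0, 0, 0], [0, 0, 0], 10],
    [[0, 0, 0], [0, 0, 0], 10],
    [[0, 0, 0], [0, 0, 0], 10],
    [[0, 0, 0], [0, 0, 0], 10]
  ]
}}

```text
time_s: 13.3
ee_pos: [557.1, 85.2, 46.5]
ee_rot: [-179.9, -0.0, -83.0]
force: [0.3, 0.2, -1.8]
gripper_width: 30.4
```

>>> {"name": "servo_tool", "arguments": {
  "plan": [
    [[0, 0, 0], [0, 0, 1], 10],
    [[0, 0, 0], [0, 0, 1], 10],
    [[0, 0, 0], [0, 0, 0.5], 10],
    [[0, 0, 0], [0, 0, 0], 10],
    [[0, 0, 0], [0, 0, 0], 10],
    [[0, 0, 0], [0, 0, 0], 10],
    [[0, 0, 0], [0, 0, 0], 10],
    [[0, 0, 0], [0, 0, 0], 10],
    [[0, 0, 0], [0, 0, 0], 10],
    [[0, 0, 0], [0, 0, 0], 10]
  ]
}}

```text
time_s: 14.55
ee_pos: [557.9, 85.1, 45.6]
ee_rot: [-179.8, -0.0, -83.0]
force: [-1.0, -0.8, 1.8]
gripper_width: 30.3
```

>>> {"name": "servo_tool", "arguments": {
  "plan": [
    [[0, 0, 0], [0, 0, 1], 10],
    [[0, 0, 0], [0, 0, 0.5], 10],
    [[0, 0, 0], [0, 0, 0], 10],
    [[0, 0, 0], [0, 0, 0], 10],
    [[0, 0, 0], [0, 0, 0], 10],
    [[0, 0, 0], [0, 0, 0], 10],
    [[0, 0, 0], [0, 0, 0], 10],
    [[0, 0, 0], [0, 0, 0], 10],
    [[0, 0, 0], [0, 0, 0], 10],
    [[0, 0, 0], [0, 0, 0], 10]
  ]
}}

```text
time_s: 15.8
ee_pos: [559.2, 85.3, 45.5]
ee_rot: [-179.6, -0.0, -83.0]
force: [-0.9, -0.6, 3.5]
gripper_width: 30.6
```

Run:
```python
from h import *
go(*cabw(-83,-3),44)
snap('wrist','w8'); crop('w8',170,40,260,220,3,'c23'); snap('side','s8'); crop('s8',210,80,160,130,5,'c24')
```

```text
at [559.2  85.3  45.5] [-1.7963e+02 -4.0000e-02 -8.2990e+01] F [-0.9 -0.6  3.5] shift [1.1 2.4 1.4] turn [-0.37 -0.04 -0.09]
```

View pics/c23.png

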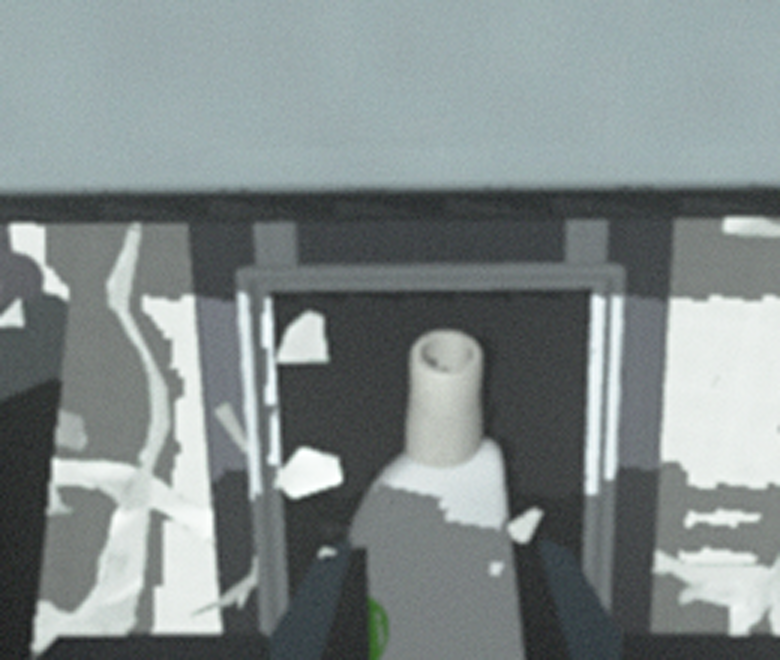

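View pics/c24.png

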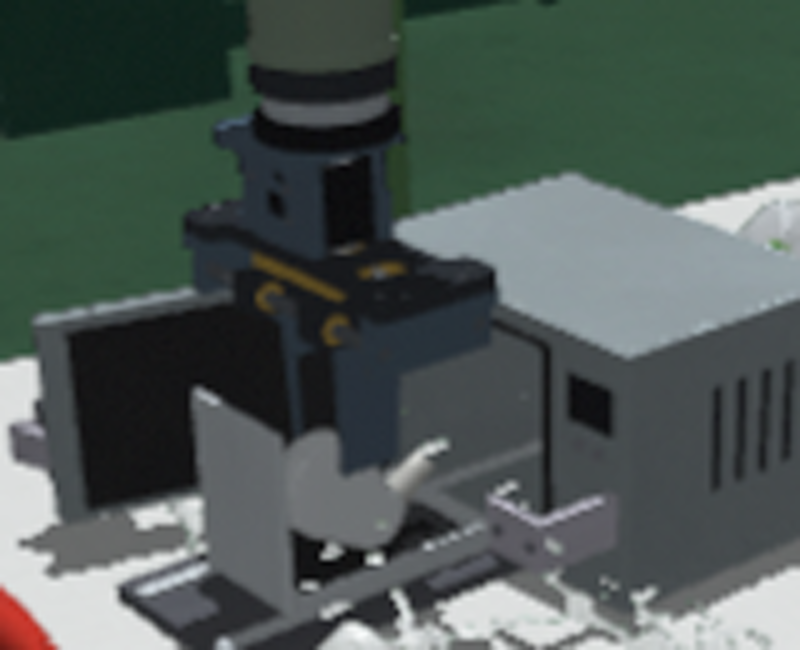

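Run:
```python
from h import *
s=Cam('side0'); P=s.proj([[490,-228,0],[490,-280,0],[490,-332,0],[468,-332,0],[468,-228,0],[490,-332,78]]); print((P-[300,190])*5)
s=Cam('s8'); L=[(-30,-3,18),(-83,-3,18),(-135,-3,18),(-135,-24,18),(-30,-24,18),(-135,-3,96)]
P=s.proj([[*cabw(a,b),c] for a,b,c in L]); print((P-[210,80])*5)
```

```text
[[104.06378116 352.18327225]
 [171.94713305 414.45707595]
 [245.43502169 481.84653553]
 [200.88959733 501.97929617]
 [ 61.4108864  369.33612092]
 [250.36049504 324.33601016]]
[[421.16548577 518.62294861]
 [344.08184657 547.64225176]
 [264.72007899 577.52591534]
 [287.08879018 591.93749827]
 [444.21176653 531.6920529 ]
 [254.60329433 445.28071203]]
```

>>> {"name": "servo_tool", "arguments": {
  "plan": [
    [[0, 0, 0], [0, 0, 0], 34],
    [[0, 0, 0], [0, 0, 0], 38],
    [[0, 0, 0], [0, 0, 0], 44],
    [[0, 0, 0], [0, 0, 0], 52],
    [[0, 0, 0], [0, 0, 0], 60],
    [[0, 0, 0], [0, 0, 0], 70],
    [[0, 0, 0], [0, 0, 0], 76],
    [[0, 0, 0], [0, 0, 0], 76],
    [[0, 0, 0], [0, 0, 0], 76],
    [[0, 0, 0], [0, 0, 0], 76]
  ]
}}

```text
time_s: 17.15
ee_pos: [559.2, 85.4, 44.3]
ee_rot: [-179.7, -0.0, -83.0]
force: [0.2, 0.1, -0.5]
gripper_width: 76.0
```

Run:
```python
from h import *
go(*cabw(-83,-3),44)
snap('wrist','w9'); crop('w9',170,40,260,220,3,'c25'); snap('side','s9'); crop('s9',210,80,160,130,5,'c26')
```

```text
at [559.2  85.4  44.3] [-1.7965e+02 -3.0000e-02 -8.2990e+01] F [ 0.2  0.1 -0.5] shift [1.2 2.3 0.3] turn [-0.35 -0.03 -0.09]
```

View pics/c25.png

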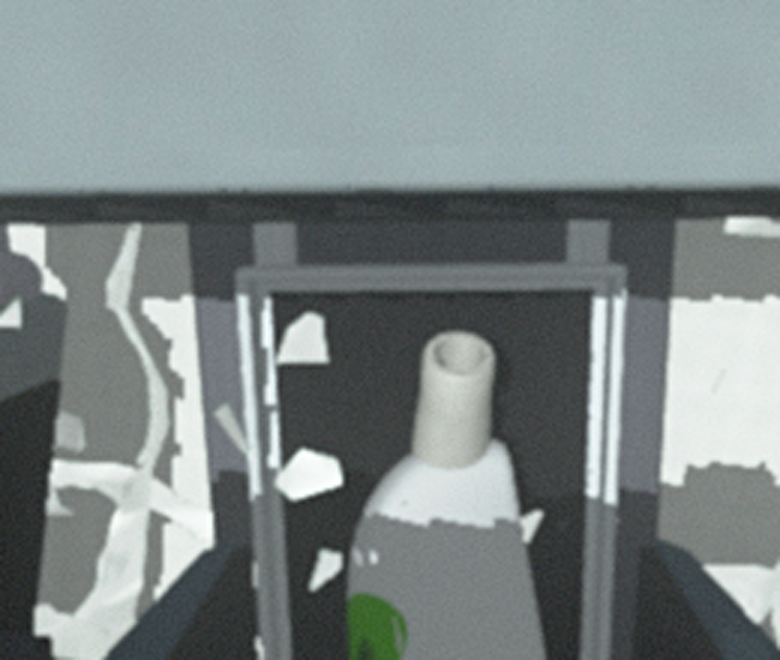

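View pics/c26.png

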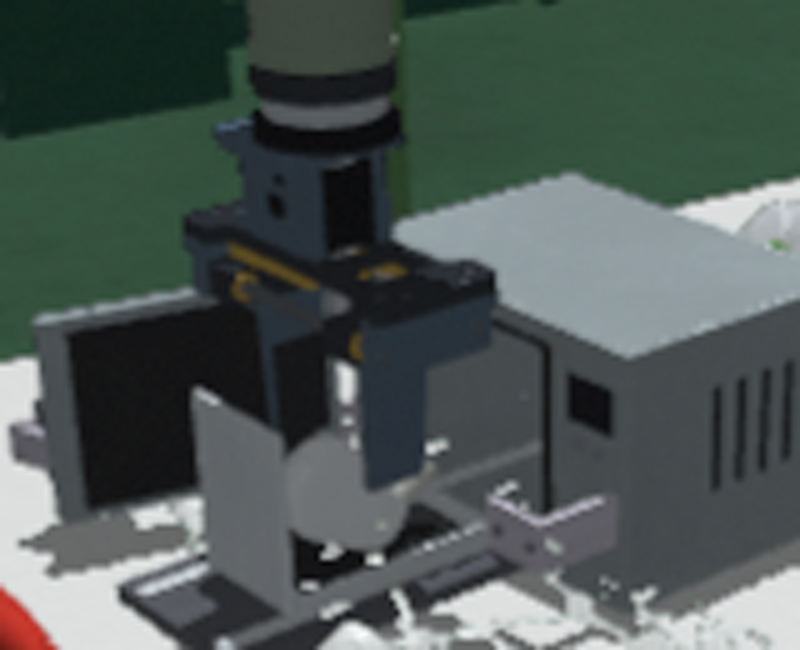

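Head stands free, upright in the tray (hosel mouth at (458,352) in crop, tray rims 275–590), fingers open. Lift straight up.

>>> {"name": "servo_tool", "arguments": {
  "plan": [
    [[0, 0, 0], [0, 0, -8], 80],
    [[0, 0, 0], [0, 0, -16], 80],
    [[0, 0, 0], [0, 0, -25], 80],
    [[0, 0, 0], [0, 0, -30], 80],
    [[0, 0, 0], [0, 0, -30], 80],
    [[0, 0, 0], [0, 0, -20], 80],
    [[0, 0, 0], [0, 20, -5], 40],
    [[0, 0, 0], [0, 35, 0], 10],
    [[0, 0, 0], [0, 30, 0], 0],
    [[0, 0, 0], [0, 12, 0], 0]
  ]
}}

```text
time_s: 18.5
ee_pos: [462.9, 73.7, 192.9]
ee_rot: [-178.8, -0.0, -83.0]
force: [0.3, 0.6, 0.2]
gripper_width: 43.0
```

Run:
```python
from h import *
go(*cabw(-180,0),90)
snap('wrist','w10'); snap('side','s10'); crop('s10',210,80,160,130,5,'c28'); snap('top','t10'); crop('t10',180,100,140,160,4,'c29')
```

```text
at [462.9  73.7 192.9] [-1.7881e+02 -2.0000e-02 -8.2990e+01] F [0.3 0.6 0.2] shift [ -1.5   4.4 102.8] turn [-1.19 -0.02 -0.09]
```

View pics/w10.png

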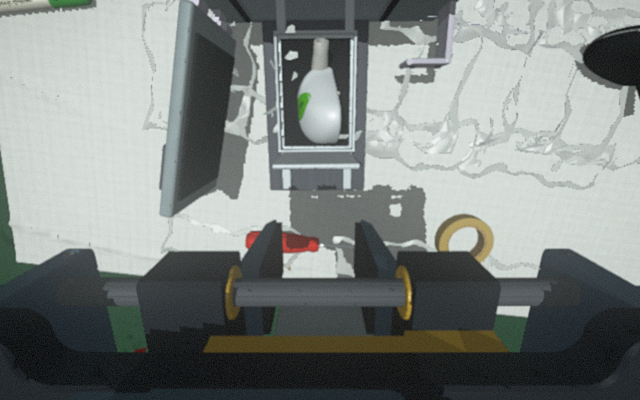

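View pics/c28.png

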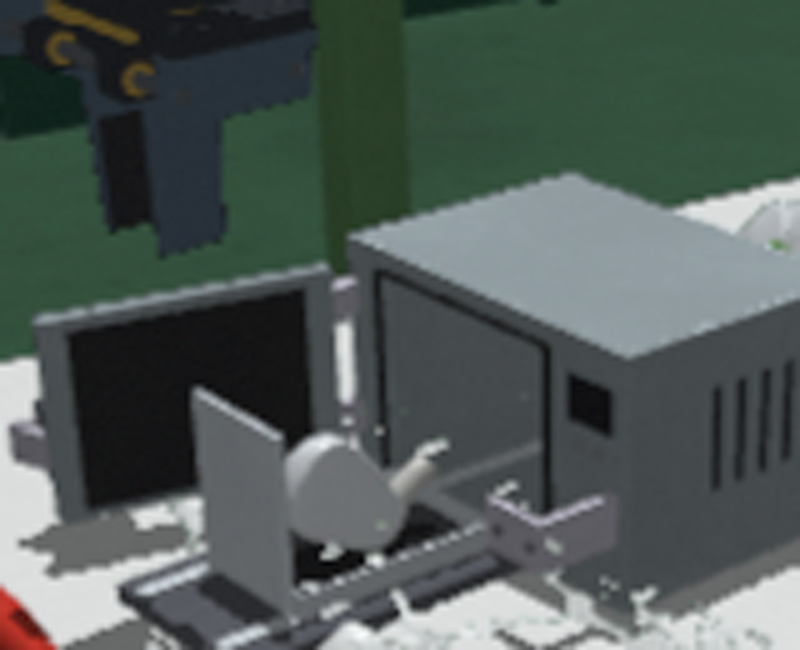

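Run:
```python
from h import *
crop('w10',250,20,130,180,4,'c30')
w=Cam('w10'); p=[639,97.2,np.radians(7.13)]
def cab(P): 
    c,s=np.cos(p[2]),np.sin(p[2]); d=P[:,:2]-p[:2]; return np.c_[d@[c,s],d@[-s,c]]
print(cab(w.onz([[273,162],[357,162],[273,166],[357,166]],118)).round(1), cab(w.onz([[319,40],[322,145]],50)).round(1))
```

```text
[[-141.8   39.5]
 [-142.   -35.9]
 [-145.4   39.7]
 [-145.6  -36. ]] [[ -27.8   -2.2]
 [-133.3   -5.2]]
```

View pics/c30.png

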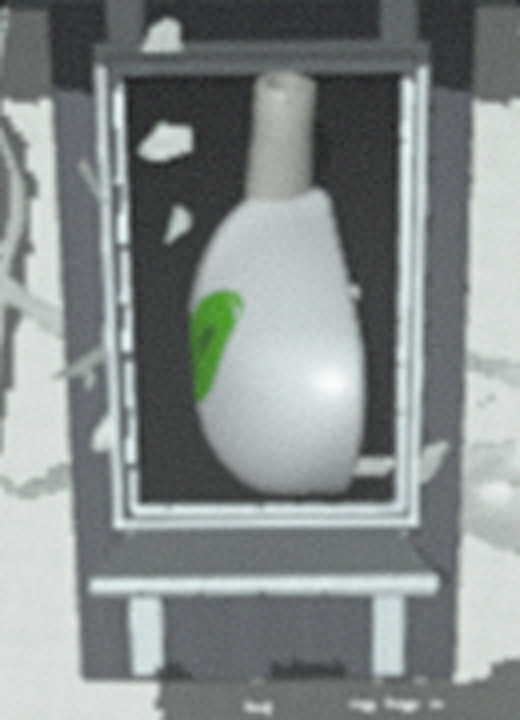

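>>> {"name": "servo_tool", "arguments": {
  "plan": [
    [[-0.6, 0, 0], [-3, 5, 5], 0],
    [[-0.6, 0, 0], [0, 3, 15], 0],
    [[0, 0, 0], [0, 0, 25], 0],
    [[0, 0, 0], [0, 0, 25], 0],
    [[0, 0, 0], [0, 0, 18], 0],
    [[0, 0, 0], [0, 0, 8], 0],
    [[0, 0, 0], [0, 0, 0], 0],
    [[0, 0, 0], [0, 0, 0], 0],
    [[0, 0, 0], [0, 0, 0], 0],
    [[0, 0, 0], [0, 0, 0], 0]
  ]
}}

```text
time_s: 19.9
ee_pos: [459.0, 76.6, 88.9]
ee_rot: [179.7, -0.0, -83.0]
force: [-0.4, 0.4, 0.6]
gripper_width: 0.5
```

Run:
```python
from h import *
go(*cabw(-24,2),95)
snap('side','s11'); crop('s11',210,80,160,130,5,'c31')
```

```text
at [459.   76.6  88.9] [ 1.7974e+02 -3.0000e-02 -8.2970e+01] F [-0.4  0.4  0.6] shift [  -0.3 -157.1   -6.8] turn [ 0.26 -0.03 -0.07]
```

View pics/c31.png

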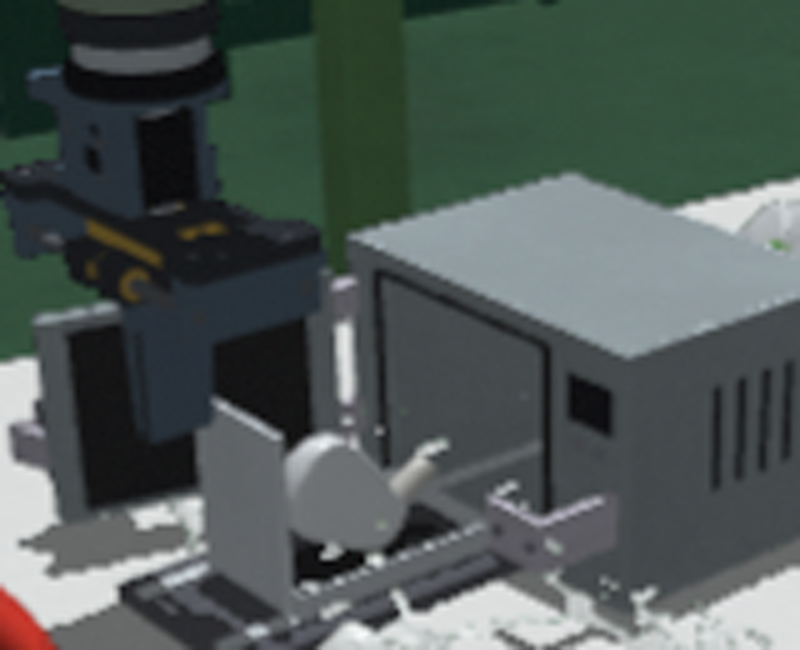

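>>> {"name": "servo_tool", "arguments": {
  "plan": [
    [[0.2, 0, 0], [0, -8, -3], 0],
    [[0, 0, 0], [0, -8, -3], 0],
    [[0, 0, 0], [0, -8, 0], 0],
    [[0, 0, 0], [0, -10, 0], 0],
    [[0, 0, 0], [0, -12, 0], 0],
    [[0, 0, 0], [0, -14, 0], 0],
    [[0, 0, 0], [0, -14, 0], 0],
    [[0, 0, 0], [0, -14, 0], 0],
    [[0, 0, 0], [0, -14, 0], 0],
    [[0, 0, 0], [0, -14, 0], 0]
  ]
}}

```text
time_s: 21.2
ee_pos: [583.2, 91.9, 95.6]
ee_rot: [-179.9, -0.0, -83.0]
force: [-0.3, -0.1, -0.5]
gripper_width: 0.6
```

Run:
```python
from h import *
go(*cabw(-24,2),95)
snap('wrist','w12')
```

```text
at [583.2  91.9  95.6] [-1.7993e+02 -3.0000e-02 -8.2980e+01] F [-0.3 -0.1 -0.5] shift [ -0.4 -32.1   0.6] turn [-0.07 -0.03 -0.08]
```

View pics/w12.png

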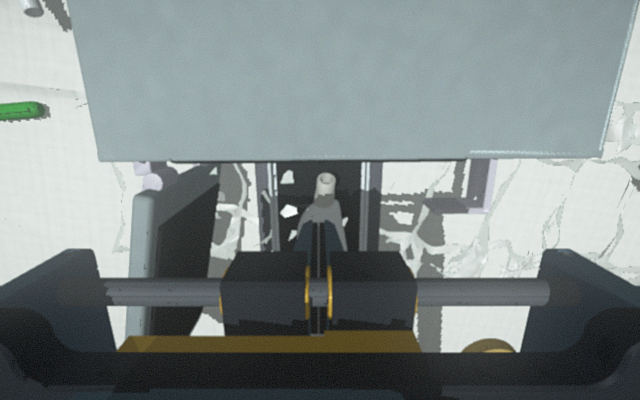

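Run:
```python
from h import *
snap('side','s12'); crop('s12',210,80,160,130,5,'c32')
crop('w12',210,140,220,130,3.5,'c33')
```

```text
(no output)
```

View pics/c32.png

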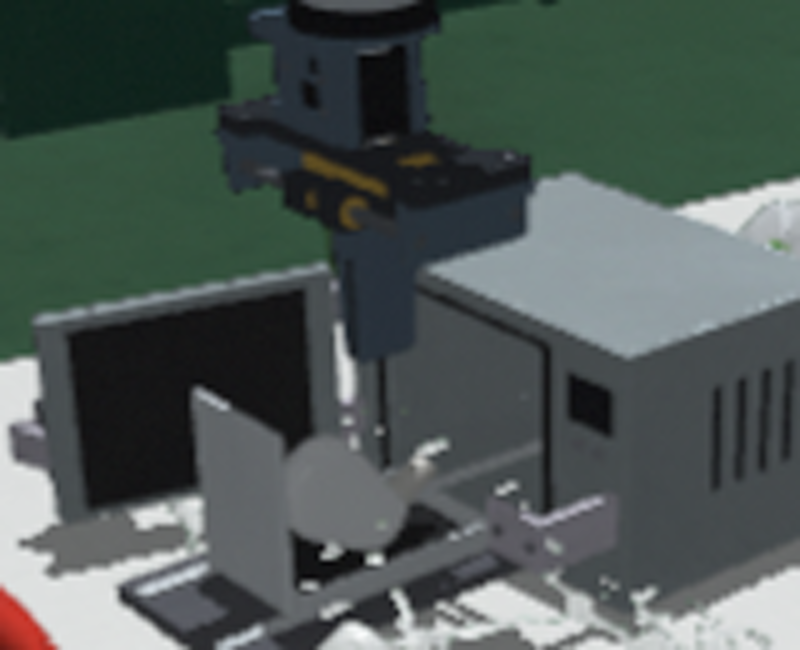

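View pics/c33.png

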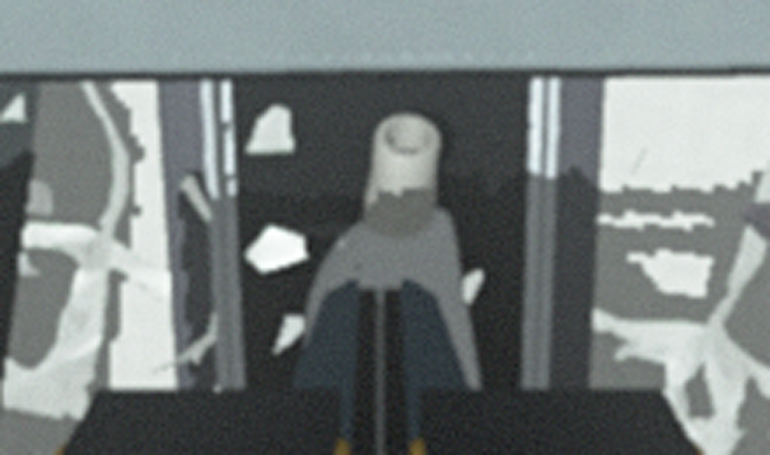

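Run:
```python
from h import *
p=[639,97.2,np.radians(7.13)]
def cab(P): 
    c,s=np.cos(p[2]),np.sin(p[2]); d=P[:,:2]-p[:2]; return np.c_[d@[c,s],d@[-s,c],P[:,2]]
s11,s12,s10,w10=[Cam(x) for x in ['s11','s12','s10','w10']]
print((s11.proj([459,76.6,88.9])-[210,80])*5,(s12.proj([583.2,91.9,95.6])-[210,80])*5)
for c,d in [((92,583),(193,390)),((437,583),(283,440))]:
    P,e=tri([(w10,[250+c[0]/4,20+c[1]/4]),(s10,[210+d[0]/5,80+d[1]/5])]); print(cab(P[None]),e)
# head top?
```

```text
[[174.21066425 480.30946887]] [[372.57336941 401.95737331]]
[[-144.70164032   39.4027555   115.99769863]] [array([ 0.6, -0.9]), array([-0.4, -0.1])]
[[-143.92021913  -39.78385498  114.83523123]] [array([ 1.5, -2.2]), array([-1., -0.])]
```

Run:
```python
from h import *
for n,P,yaw,wd,o in [('s2',[491.4,-275.9,32.1],-4.1,91,[270,180]),('s3',[491.6,-281.9,26.2],-4.1,31.7,[270,180]),('s9',[559.2,85.4,44.3],-83,76,[210,80]),('s10',[462.9,73.7,192.9],-83,43,[210,80]),('s12',[583.2,91.9,95.6],-83,0.5,[210,80])]:
    s=Cam(n);a=np.radians(yaw);x=np.array([np.cos(a),np.sin(a),0]);y=np.array([np.sin(a),-np.cos(a),0])
    for sg in (1,-1):
        for e in (16,-16): print(n,sg,e,((s.proj(np.array(P)+x*sg*wd/2+y*e)-o)*5).round(0), ((s.proj(np.array(P)+x*sg*(wd/2+13.5)+y*e)-o)*5).round(0))
```

```text
s2 1 16 [[433. 384.]] [[460. 375.]]
s2 1 -16 [[392. 345.]] [[419. 336.]]
s2 -1 16 [[242. 451.]] [[212. 462.]]
s2 -1 -16 [[205. 409.]] [[175. 419.]]
s3 1 16 [[381. 424.]] [[409. 414.]]
s3 1 -16 [[341. 384.]] [[368. 374.]]
s3 -1 16 [[315. 448.]] [[286. 458.]]
s3 -1 -16 [[276. 406.]] [[247. 416.]]
s9 1 16 [[361. 536.]] [[376. 545.]]
s9 1 -16 [[410. 518.]] [[425. 527.]]
s9 -1 16 [[280. 488.]] [[266. 479.]]
s9 -1 -16 [[328. 471.]] [[314. 463.]]
s10 1 16 [[161. 309.]] [[176. 317.]]
s10 1 -16 [[218. 293.]] [[233. 301.]]
s10 -1 16 [[114. 284.]] [[100. 277.]]
s10 -1 -16 [[170. 269.]] [[156. 262.]]
s12 1 16 [[349. 410.]] [[364. 418.]]
s12 1 -16 [[397. 394.]] [[412. 402.]]
s12 -1 16 [[348. 410.]] [[333. 402.]]
s12 -1 -16 [[396. 394.]] [[381. 386.]]
```

Run:
```python
from h import *
for n,P,wd,o,pt in [('s12',[583.2,91.9,95.6],0.5,[210,80],[412,350]),('s10',[462.9,73.7,192.9],43,[210,80],[222,240]),('s9',[559.2,85.4,44.3],76,[210,80],[424,475]),('s11',[459,76.6,88.9],.5,[210,80],[210,425])]:
    s=Cam(n);a=np.radians(-83);x=np.array([np.cos(a),np.sin(a),0]);y=np.array([np.sin(a),-np.cos(a),0])
    for dz in (0,15,20,25,30): print(n,dz,((s.proj(np.array(P)+x*(wd/2+13.5)-y*16+[0,0,dz])-o)*5).round(0),pt)
crop('s12',260,120,60,45,12,'c34')
```

```text
s12 0 [[412. 402.]] [412, 350]
s12 15 [[411. 376.]] [412, 350]
s12 20 [[410. 368.]] [412, 350]
s12 25 [[410. 359.]] [412, 350]
s12 30 [[410. 350.]] [412, 350]
s10 0 [[233. 301.]] [222, 240]
s10 15 [[231. 272.]] [222, 240]
s10 20 [[230. 262.]] [222, 240]
s10 25 [[229. 252.]] [222, 240]
s10 30 [[228. 242.]] [222, 240]
s9 0 [[425. 527.]] [424, 475]
s9 15 [[424. 502.]] [424, 475]
s9 20 [[424. 493.]] [424, 475]
s9 25 [[423. 485.]] [424, 475]
s9 30 [[423. 476.]] [424, 475]
s11 0 [[216. 480.]] [210, 425]
s11 15 [[213. 454.]] [210, 425]
s11 20 [[213. 445.]] [210, 425]
s11 25 [[212. 436.]] [210, 425]
s11 30 [[211. 427.]] [210, 425]
```

View pics/c34.png

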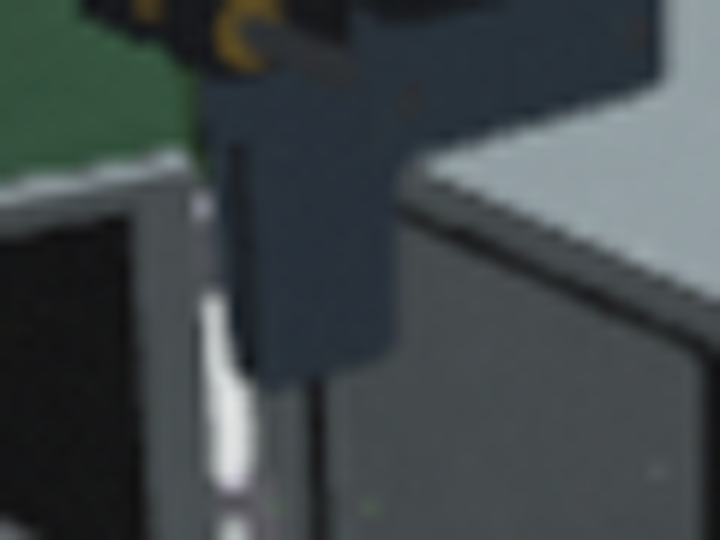

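Run:
```python
from h import *
s=Cam('s12');P=np.array([583.2,91.9,95.6]);a=np.radians(-83);x=np.array([np.cos(a),np.sin(a),0]);y=np.array([np.sin(a),-np.cos(a),0])
for dz in (70,80,90,100,110):
    print(dz,[((s.proj(P+x*89+y*e+[0,0,dz])-[210,80])*5).round(0)[0].tolist() for e in (38,-38)])
```

```text
70 [[411.0, 349.0], [531.0, 310.0]]
80 [[410.0, 330.0], [531.0, 292.0]]
90 [[410.0, 310.0], [531.0, 273.0]]
100 [[409.0, 291.0], [530.0, 254.0]]
110 [[408.0, 271.0], [530.0, 235.0]]
```

>>> {"name": "servo_tool", "arguments": {
  "plan": [
    [[0, 0, 0], [0, 0, -12], 0],
    [[0, 0, 0], [0, 25, 0], 0],
    [[0, 0, 0], [0, 32, 0], 0],
    [[0, 0, 0], [0, 32, 0], 0],
    [[0, 0, 0], [0, 28, 0], 0],
    [[0, 0, 0], [0, 12, 0], 0],
    [[0, 0, 0], [0, 0, 0], 0],
    [[0, 0, 0], [0, 0, 10], 0],
    [[0, 0, 0], [0, 0, 10], 0],
    [[0, 0, 0], [0, 0, 0], 0]
  ]
}}

```text
time_s: 22.55
ee_pos: [454.7, 76.1, 91.0]
ee_rot: [-179.5, -0.0, -83.0]
force: [0.4, 0.2, 0.7]
gripper_width: 0.6
```

Run:
```python
from h import *
go(*cabw(-180,2),58)
snap('side','s13'); crop('s13',210,80,160,130,5,'c35')
```

```text
at [454.7  76.1  91. ] [-1.7946e+02 -2.0000e-02 -8.2980e+01] F [0.4 0.2 0.7] shift [-0.  -5.2 33.1] turn [-0.54 -0.02 -0.08]
```

View pics/c35.png

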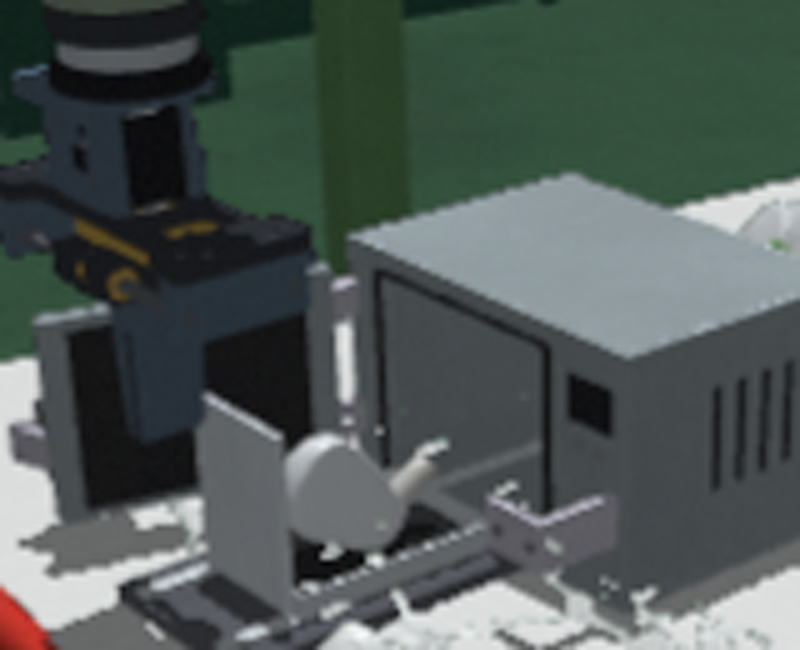

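>>> {"name": "servo_tool", "arguments": {
  "plan": [
    [[-0.5, 0, 0], [0, 0, 10], 0],
    [[0, 0, 0], [0, 0, 13], 0],
    [[0, 0, 0], [0, 0, 7], 0],
    [[0, 0, 0], [0, -4, 3], 0],
    [[0, 0, 0], [0, -8, 0], 0],
    [[0, 0, 0], [0, -8, 0], 0],
    [[0, 0, 0], [0, -8, 0], 0],
    [[0, 0, 0], [0, -10, 0], 0],
    [[0, 0, 0], [0, -10, 0], 0],
    [[0, 0, 0], [0, -10, 0], 0]
  ]
}}

```text
time_s: 23.85
ee_pos: [515.5, 84.0, 55.7]
ee_rot: [179.9, 0.0, -83.0]
force: [-2.1, 0.4, 0.1]
gripper_width: 0.5
```

Run:
```python
from h import *
go(*cabw(-24,2),60)
snap('side','s14'); crop('s14',210,80,160,130,5,'c36')
```

```text
at [515.5  84.   55.7] [ 1.7987e+02  1.0000e-02 -8.2990e+01] F [-2.1  0.4  0.1] shift [  -0.  -100.2   -4.5] turn [ 0.13  0.01 -0.09]
```

View pics/c36.png

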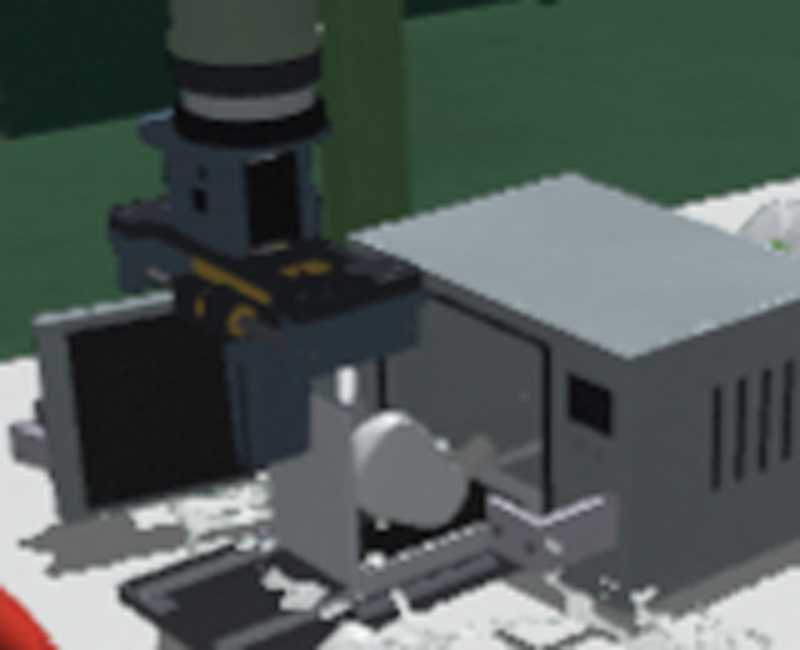

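>>> {"name": "servo_tool", "arguments": {
  "plan": [
    [[0, 0, 0], [0, -10, -2], 0],
    [[0, 0, 0], [0, -11, -2], 0],
    [[0, 0, 0], [0, -11, 0], 0],
    [[0, 0, 0], [0, -11, 0], 0],
    [[0, 0, 0], [0, -11, 0], 0],
    [[0, 0, 0], [0, -11, 0], 0],
    [[0, 0, 0], [0, -8, 0], 0],
    [[0, 0, 0], [0, -5, 0], 0],
    [[0, 0, 0], [0, -3, 0], 0],
    [[0, 0, 0], [0, -2, 0], 0]
  ]
}}

```text
time_s: 25.15
ee_pos: [605.5, 95.2, 59.6]
ee_rot: [180.0, 0.0, -83.0]
force: [-1.4, 0.9, -0.4]
gripper_width: 0.6
```

Run:
```python
from h import *
go(*cabw(-24,2),60)
snap('side','s15'); crop('s15',210,80,160,130,5,'c37')
```

```text
at [605.5  95.2  59.6] [ 1.7997e+02  3.0000e-02 -8.2990e+01] F [-1.4  0.9 -0.4] shift [ 0.1 -9.5 -0.4] turn [ 0.03  0.03 -0.09]
```

View pics/c37.png

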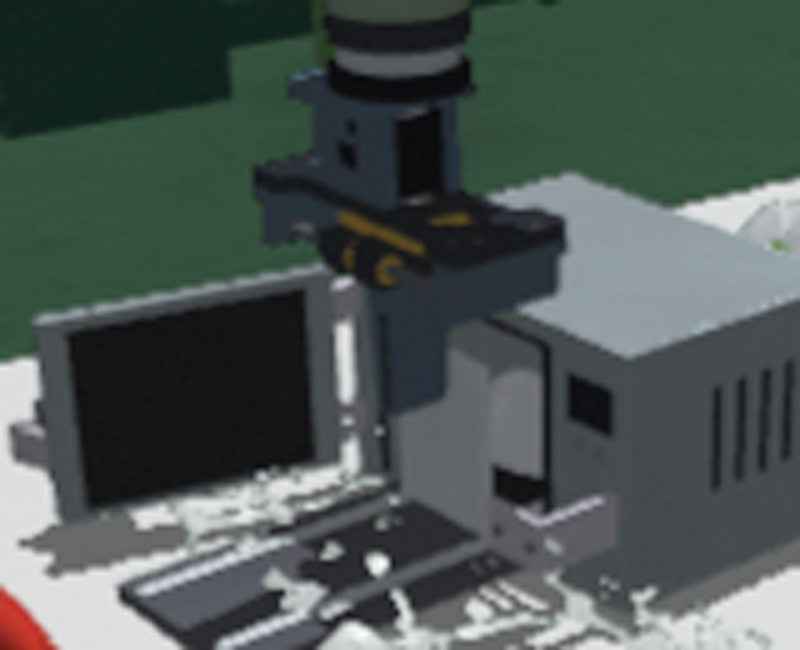

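>>> {"name": "servo_tool", "arguments": {
  "plan": [
    [[0, 0, 0], [0, -3, 0], 0],
    [[0, 0, 0], [0, -3, 0], 0],
    [[0, 0, 0], [0, -2, 0], 0],
    [[0, 0, 0], [0, -2, 0], 0],
    [[0, 0, 0], [0, -2, 0], 0],
    [[0, 0, 0], [0, -2, 0], 0],
    [[0, 0, 0], [0, -2, 0], 0],
    [[0, 0, 0], [0, -2, 0], 0],
    [[0, 0, 0], [0, -2, 0], 0],
    [[0, 0, 0], [0, -2, 0], 0]
  ]
}}

```text
time_s: 26.45
ee_pos: [618.0, 96.7, 60.1]
ee_rot: [178.7, 0.0, -83.0]
force: [-6.8, 0.7, 3.3]
gripper_width: 0.5
```

Run:
```python
from h import *
go(*cabw(-24,2),60)
snap('side','s16'); crop('s16',250,100,120,100,6,'c38'); snap('wrist','w16')
```

```text
at [618.   96.7  60.1] [ 1.7871e+02  2.0000e-02 -8.2960e+01] F [-6.8  0.7  3.3] shift [0.1 3.1 0.1] turn [ 1.29  0.02 -0.06]
```

View pics/c38.png

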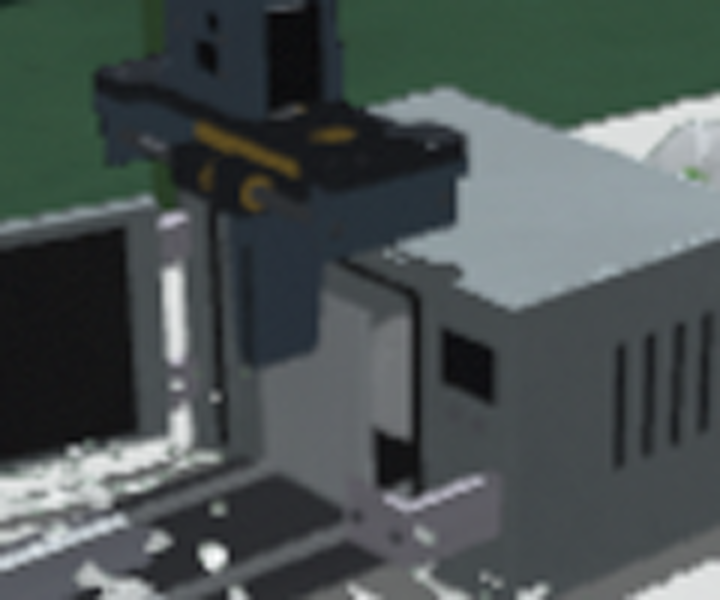

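View pics/w16.png

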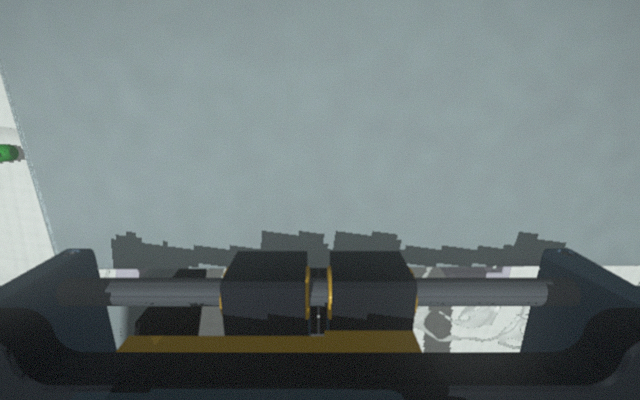

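>>> {"name": "servo_tool", "arguments": {
  "plan": [
    [[0.6, 0, 0], [0, 8, 0], 0],
    [[0.6, 0, 0], [0, 15, 0], 0],
    [[0, 0, 0], [0, 20, -10], 0],
    [[0, 0, 0], [0, 12, -20], 0],
    [[0, 0, 0], [0, 0, -25], 0],
    [[0, 0, 0], [0, 0, -20], 0],
    [[0, 0, 0], [0, 0, -10], 0],
    [[0, 0, 0], [0, 0, 0], 0],
    [[0, 0, 0], [0, 0, 0], 0],
    [[0, 0, 0], [0, 0, 0], 0]
  ]
}}

```text
time_s: 27.8
ee_pos: [564.9, 89.0, 151.7]
ee_rot: [-179.2, -0.1, -83.0]
force: [-1.1, -0.6, 0.4]
gripper_width: 0.8
```

Run:
```python
from h import *
go(*cabw(-145,162),145,(180,0,-94.3))
print(cabw(-145,162))
snap('wrist','w17');snap('side','s17'); crop('s17',190,80,190,130,4,'c39'); snap('top','t17'); crop('t17',160,100,160,160,4,'c40')
```

```text
at [564.9  89.  151.7] [-1.7916e+02 -9.0000e-02 -8.2970e+01] F [-1.1 -0.6  0.4] shift [-160.8   70.9    5.4] turn [-0.85 -0.   11.33]
(np.float64(475.01366372247645), np.float64(239.94971633693345))
```

View pics/w17.png

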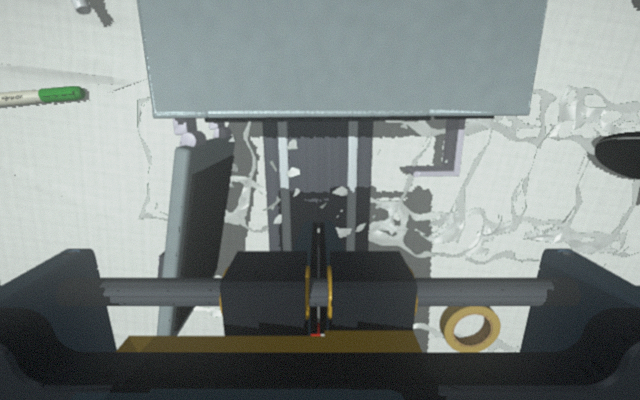

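View pics/c39.png

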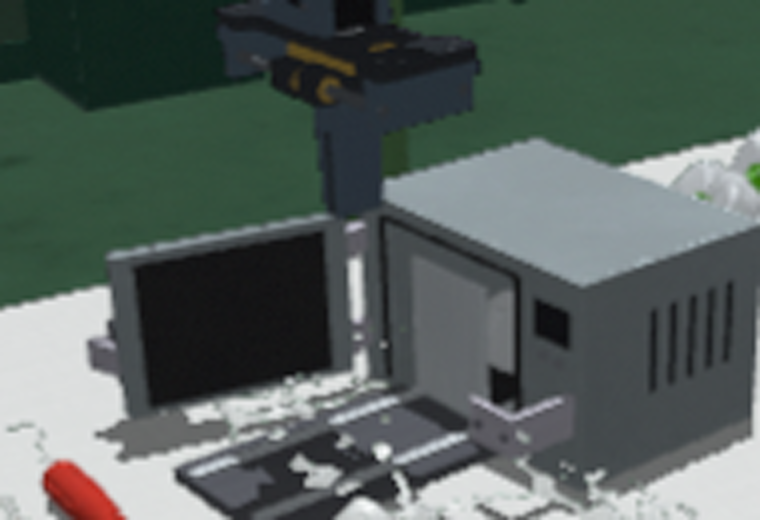

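>>> {"name": "servo_tool", "arguments": {
  "plan": [
    [[-0.4, 0, 2], [-18, 8, 0], 0],
    [[-0.4, 0, 2], [-30, 13, 0], 0],
    [[0, 0, 2], [-34, 14, 0], 0],
    [[0, 0, 2], [-34, 12, 0], 0],
    [[0, 0, 2], [-28, 8, 0], 0],
    [[0, 0, 1.3], [-16, 6, 0], 0],
    [[0, 0, 0], [0, 0, 0], 0],
    [[0, 0, 0], [0, 0, 0], 0],
    [[0, 0, 0], [0, 0, 0], 0],
    [[0, 0, 0], [0, 0, 0], 0]
  ]
}}

```text
time_s: 29.2
ee_pos: [497.0, 248.3, 148.3]
ee_rot: [179.8, -0.2, -94.8]
force: [0.3, -0.8, 0.3]
gripper_width: 0.7
```

Run:
```python
from h import *
go(*cabw(-145,162),66,(180,0,-94.3))
snap('wrist','w18');snap('side','s18'); crop('s18',150,60,190,150,4,'c41'); snap('top','t18'); crop('t18',160,100,160,160,4,'c42')
```

```text
at [497.  248.3 148.3] [179.82  -0.22 -94.77] F [ 0.3 -0.8  0.3] shift [ 9.8 21.  82.4] turn [ 0.19 -0.22 -0.47]
```

View pics/w18.png

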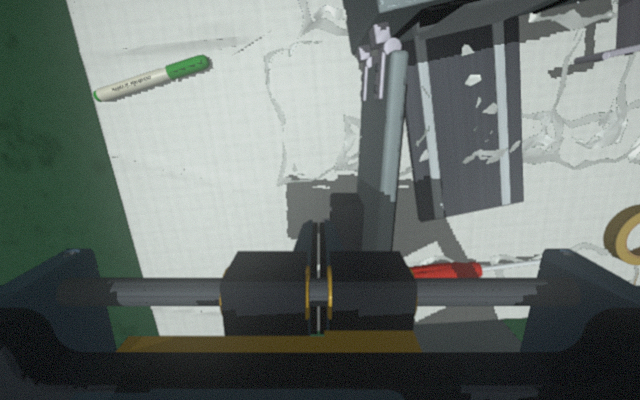

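View pics/c41.png

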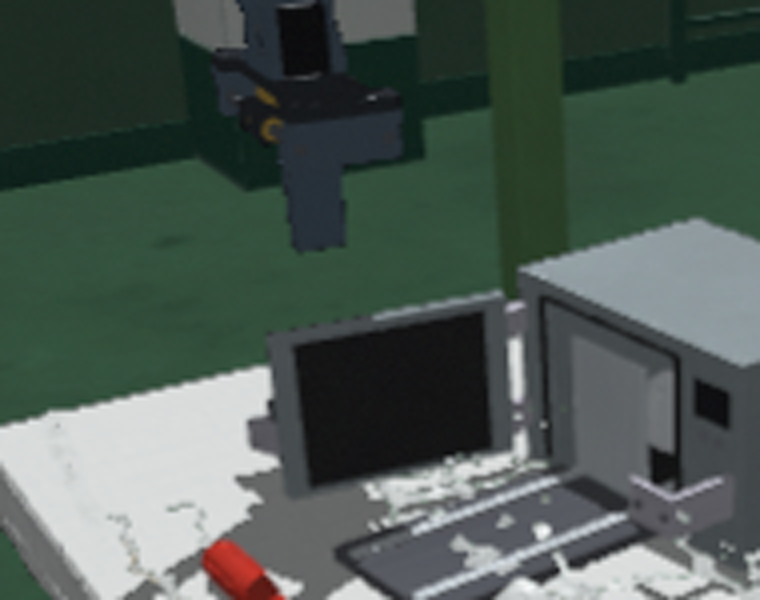

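>>> {"name": "servo_tool", "arguments": {
  "plan": [
    [[0, 0, 0], [2, 8, 5], 0],
    [[0, 0, 0], [2, 8, 15], 0],
    [[0, 0, 0], [0, 3, 22], 0],
    [[0, 0, 0], [0, 0, 20], 0],
    [[0, 0, 0], [0, 0, 12], 0],
    [[0, 0, 0], [0, 0, 5], 0],
    [[0, 0, 0], [0, 0, 0], 0],
    [[0, 0, 0], [0, 0, 0], 0],
    [[0, 0, 0], [0, 0, 0], 0],
    [[0, 0, 0], [0, 0, 0], 0]
  ]
}}

```text
time_s: 30.6
ee_pos: [475.5, 245.6, 68.4]
ee_rot: [180.0, -0.1, -94.8]
force: [-0.5, -0.1, 1.0]
gripper_width: 0.9
```

```bash
cat >> h.py <<'E'
def C(a,r=140,off=20):
    return np.array(cabw(-16-np.sin(a)*r-np.cos(a)*off, 92-np.cos(a)*r+np.sin(a)*off))
def swing(a0,a1,n,off0=20,off1=20,z=None,P0=None,yaw0=None,r=140):
    st=env.state(); P=st['ee_pos'] if P0 is None else np.array(P0); yaw=st['ee_rot'][2] if yaw0 is None else yaw0
    for k in range(1,n+1):
        f=k/n; a=a0+(a1-a0)*f; off=off0+(off1-off0)*f
        T=np.r_[C(a,r,off),P[2]]; y=np.radians(yaw); d=T-P
        ny=7.1-np.degrees(a)
        print([[0,0,round(yaw-ny,1)],[round(np.cos(y)*d[0]+np.sin(y)*d[1],1),round(np.sin(y)*d[0]-np.cos(y)*d[1],1),0],0])
        P=T; yaw=ny
E
python3 - <<'E'
from h import *
go(*C(1.77,140,20),66,(180,0,-94.3))
snap('wrist','w19');snap('side','s19'); crop('s19',150,60,190,150,4,'c43')
swing(1.77,1.0,10,22,20)
E
```

```text
at [475.5 245.6  68.4] [ 1.7996e+02 -1.2000e-01 -9.4770e+01] F [-0.5 -0.1  1. ] shift [28.7 -0.4  2.5] turn [ 0.04 -0.12 -0.47]
[[0, 0, np.float64(-4.9)], [np.float64(37.7), np.float64(0.7), 0], 0]
[[0, 0, np.float64(-4.4)], [np.float64(11.0), np.float64(1.2), 0], 0]
[[0, 0, np.float64(-4.4)], [np.float64(11.0), np.float64(1.2), 0], 0]
[[0, 0, np.float64(-4.4)], [np.float64(11.0), np.float64(1.2), 0], 0]
[[0, 0, np.float64(-4.4)], [np.float64(11.0), np.float64(1.2), 0], 0]
[[0, 0, np.float64(-4.4)], [np.float64(11.0), np.float64(1.2), 0], 0]
[[0, 0, np.float64(-4.4)], [np.float64(11.0), np.float64(1.2), 0], 0]
[[0, 0, np.float64(-4.4)], [np.float64(11.0), np.float64(1.1), 0], 0]
[[0, 0, np.float64(-4.4)], [np.float64(11.0), np.float64(1.1), 0], 0]
[[0, 0, np.float64(-4.4)], [np.float64(11.0), np.float64(1.1), 0], 0]
```

View pics/c43.png

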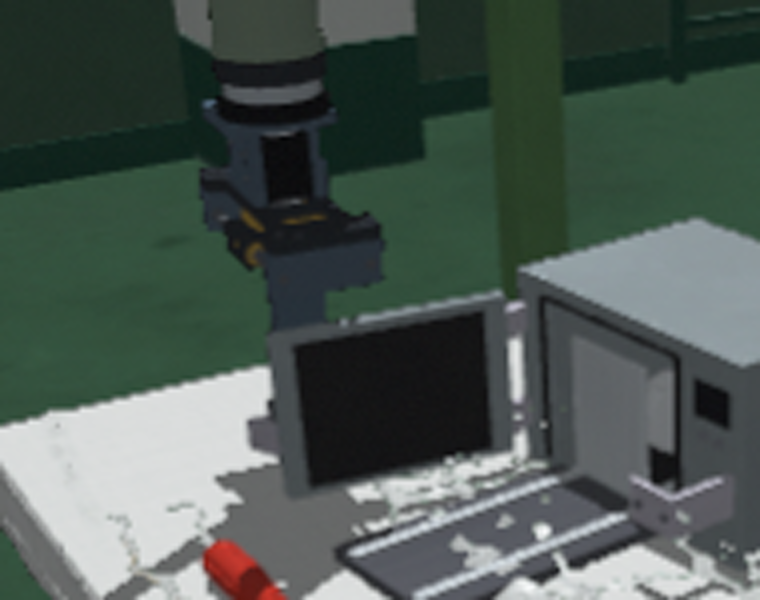

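View pics/w19.png

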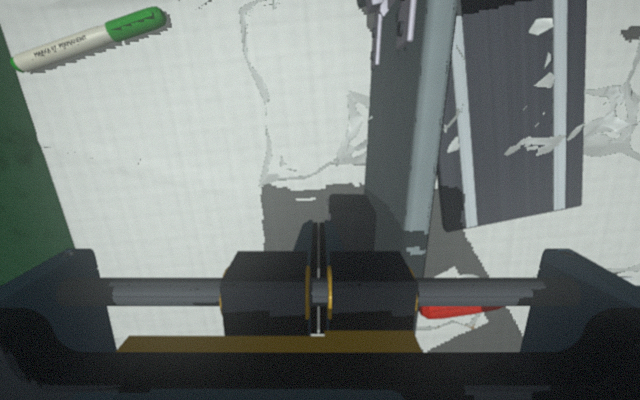

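>>> {"name": "servo_tool", "arguments": {
  "plan": [
    [[0, 0, 0], [10, 0, 2], 0],
    [[0, 0, 0], [10, 0, 0], 0],
    [[0, 0, 0], [8, 0, 0], 0],
    [[0, 0, -4.4], [10, 1, 0], 0],
    [[0, 0, -4.4], [11, 1, 0], 0],
    [[0, 0, -4.4], [11, 1, 0], 0],
    [[0, 0, -4.4], [11, 1, 0], 0],
    [[0, 0, -4.4], [11, 1, 0], 0],
    [[0, 0, -4.4], [11, 1, 0], 0],
    [[0, 0, -4.4], [11, 1, 0], 0]
  ]
}}

```text
time_s: 31.95
ee_pos: [478.5, 137.5, 66.8]
ee_rot: [-179.8, 0.1, -63.1]
force: [-0.4, 1.0, -1.4]
gripper_width: 0.6
```

Run:
```python
from h import *
st=env.state(); P=st['ee_pos']; print(P,st['ee_rot'],st['force'])
# infer a from position: polar about hinge
h=np.array(cabw(-16,92)); d=P[:2]-h; ang=np.degrees(np.arctan2(d[1],d[0]))-7.13; R=np.hypot(*d)
off=20; r=np.sqrt(R*R-off*off); 
# C = d r + n off ; angle of d(a) = 270-a(deg) ; n at -90 from d => angle = 270-a - atan(off/r)
a=270-np.degrees(np.arctan(off/r))-(ang%360); print('r',r,'a deg',a,np.radians(a))
snap('wrist','w20');snap('side','s20'); crop('s20',150,60,190,150,4,'c44')
```

```text
[478.46172148 137.52970994  66.80295159] [-1.79806663e+02  1.04341170e-01 -6.31192414e+01] [-0.40246598  0.98997944 -1.44233444]
r 140.541842800864 a deg 68.85010786502971 1.2016610725980121
```

View pics/c44.png

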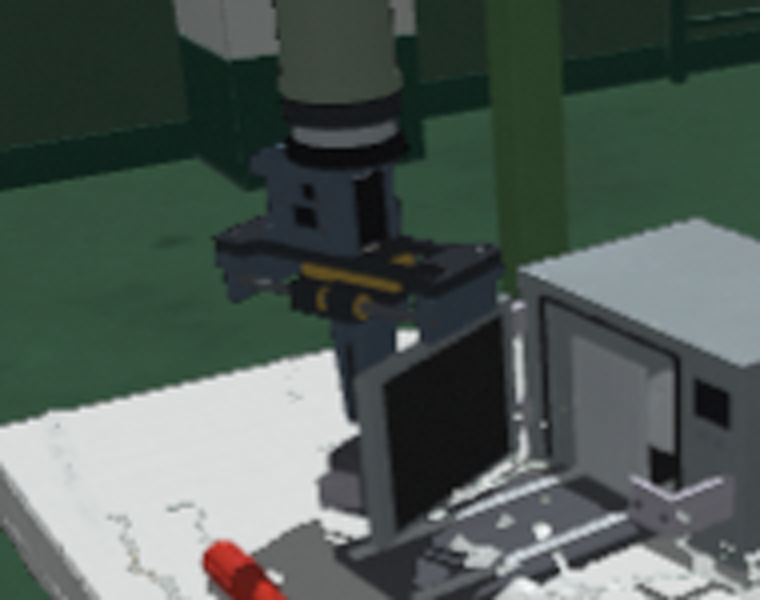

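View pics/w20.png

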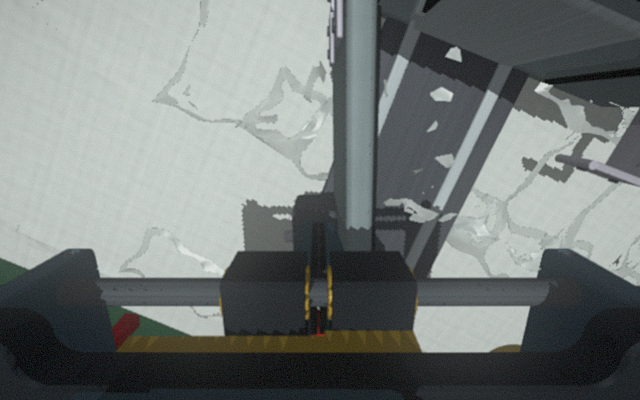

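Run:
```python
from h import *
swing(1.2,0.25,10,20,20)
```

```text
[[0, 0, np.float64(-7.1)], [np.float64(13.1), np.float64(0.1), 0], 0]
[[0, 0, np.float64(-5.4)], [np.float64(13.4), np.float64(1.3), 0], 0]
[[0, 0, np.float64(-5.4)], [np.float64(13.4), np.float64(1.3), 0], 0]
[[0, 0, np.float64(-5.4)], [np.float64(13.4), np.float64(1.3), 0], 0]
[[0, 0, np.float64(-5.4)], [np.float64(13.4), np.float64(1.3), 0], 0]
[[0, 0, np.float64(-5.4)], [np.float64(13.4), np.float64(1.3), 0], 0]
[[0, 0, np.float64(-5.4)], [np.float64(13.4), np.float64(1.3), 0], 0]
[[0, 0, np.float64(-5.4)], [np.float64(13.4), np.float64(1.3), 0], 0]
[[0, 0, np.float64(-5.4)], [np.float64(13.4), np.float64(1.3), 0], 0]
[[0, 0, np.float64(-5.4)], [np.float64(13.4), np.float64(1.3), 0], 0]
```

>>> {"name": "servo_tool", "arguments": {
  "plan": [
    [[0, 0, -7], [13, 0, 0], 0],
    [[0, 0, -5.4], [13, 1, 0], 0],
    [[0, 0, -5.4], [13, 1, 0], 0],
    [[0, 0, -5.4], [13, 1, 0], 0],
    [[0, 0, -5.4], [13, 1, 0], 0],
    [[0, 0, -5.4], [13, 1, 0], 0],
    [[0, 0, -5.4], [13, 1, 0], 0],
    [[0, 0, -5.4], [13, 1, 0], 0],
    [[0, 0, -5], [11, 1, 0], 0],
    [[0, 0, -4], [8, 1, 0], 0]
  ]
}}

```text
time_s: 33.3
ee_pos: [558.2, 54.4, 65.9]
ee_rot: [-179.9, 0.9, -8.8]
force: [-0.9, 0.5, 2.4]
gripper_width: 0.2
```

```bash
cat >> h.py <<'E'
def ang():
    st=env.state(); P=st['ee_pos']; print(P.round(1),st['ee_rot'].round(2),st['force'].round(1))
    h=np.array(cabw(-16,92)); d=P[:2]-h; an=np.degrees(np.arctan2(d[1],d[0]))-7.13; R=np.hypot(*d)
    off=20; r=np.sqrt(R*R-off*off); a=270-np.degrees(np.arctan(off/r))-(an%360); print('r',r,'a deg',a,np.radians(a),'yaw want',7.1-a)
E
python3 - <<'E'
from h import *
ang()
snap('wrist','w21');snap('side','s21'); crop('s21',190,60,190,150,4,'c45')
E
```

```text
[558.2  54.4  65.9] [-179.9     0.94   -8.82] [-0.9  0.5  2.4]
r 141.14759719651653 a deg 21.092363511720862 0.3681311903070426 yaw want -13.992363511720862
```

View pics/c45.png

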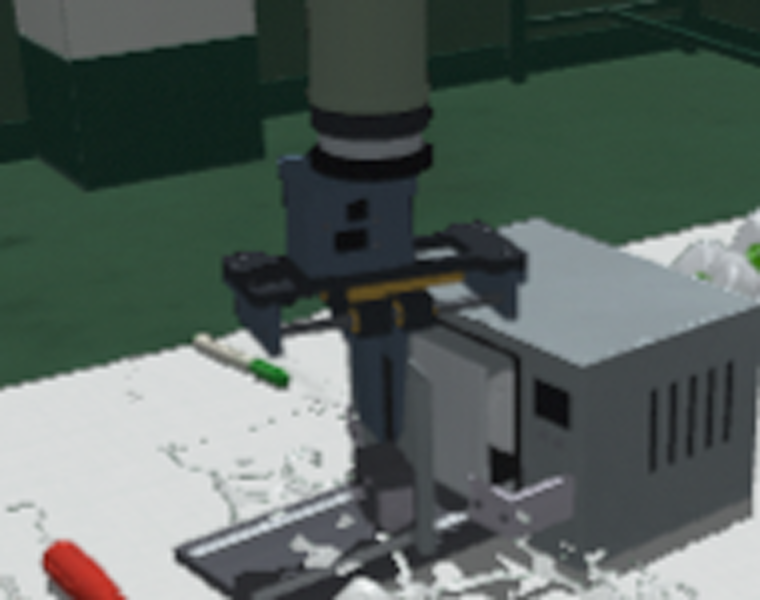

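View pics/w21.png

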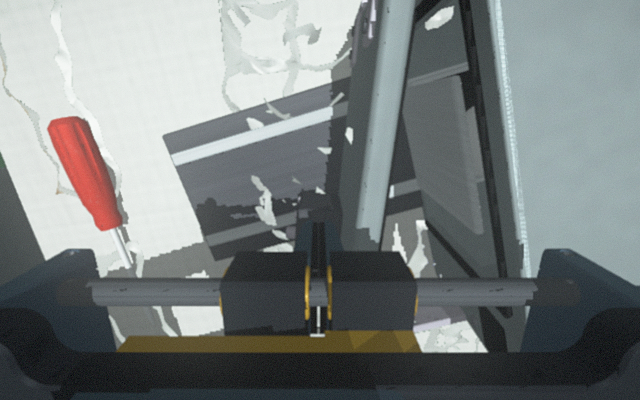

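>>> {"name": "servo_tool", "arguments": {
  "plan": [
    [[0, -0.4, 0], [6, 0, -3], 0],
    [[0, -0.4, -1], [7, 1, -3], 0],
    [[0, 0, -2], [7, 1, -1], 0],
    [[0, 0, -2.5], [7, 1, 0], 0],
    [[0, 0, -2.5], [6, 1, 0], 0],
    [[0, 0, -2], [5, 0, 0], 0],
    [[0, 0, -2], [5, 0, 0], 0],
    [[0, 0, -2], [5, 0, 0], 0],
    [[0, 0, -1], [5, 0, 0], 0],
    [[0, 0, -1], [5, 0, 0], 0]
  ]
}}

```text
time_s: 34.65
ee_pos: [598.6, 45.1, 72.0]
ee_rot: [-179.3, 4.2, 7.5]
force: [-13.6, -1.0, 8.9]
gripper_width: 0.4
```

Run:
```python
from h import *
ang()
snap('wrist','w22');snap('side','s22'); crop('s22',190,60,190,150,4,'c46')
```

```text
[598.6  45.1  72. ] [-179.34    4.24    7.49] [-13.6  -1.    8.9]
r 140.57755545480987 a deg 4.338198013684064 0.07571583894226494 yaw want 2.7618019863159358
```

View pics/c46.png

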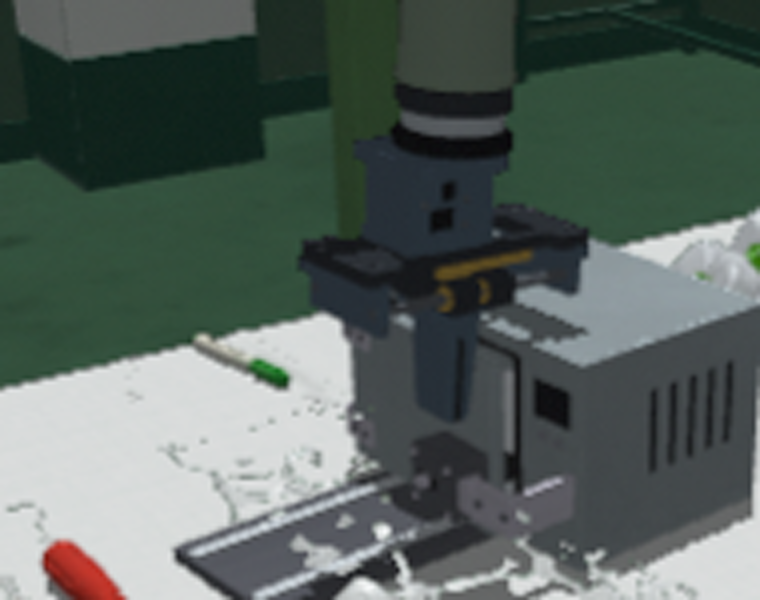

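View pics/w22.png

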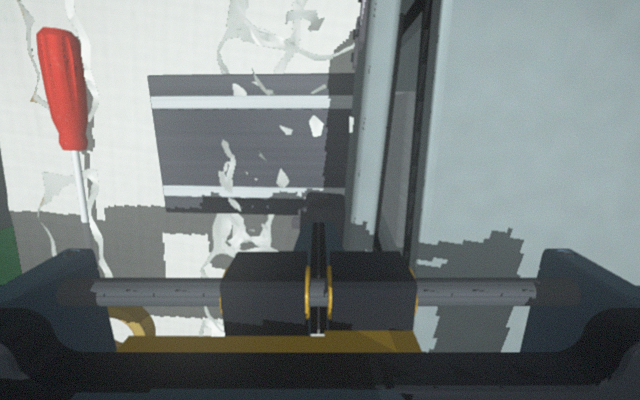

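Run:
```python
from h import *
go(*C(0,140,18),72,(180,0,6.5))
```

```text
at [599.   45.1  72. ] [-179.34    4.19    7.47] F [-12.1  -1.5   8.3] shift [12.1  1.4 -0.9] turn [-0.62  4.19  0.95]
```

>>> {"name": "servo_tool", "arguments": {
  "plan": [
    [[-0.3, 1.5, 0.5], [7, 0, 0], 0],
    [[-0.3, 1.5, 0.4], [8, 0, 0], 0],
    [[0, 1.5, 0], [8, 0, 0], 0],
    [[0, 1.5, 0], [8, 0, 0], 0],
    [[0, 1.5, 0], [8, 0, 0], 0],
    [[0, 1.5, 0], [8, 0, 0], 0],
    [[0, 1.5, 0], [8, 0, 0], 0],
    [[0, 1.5, 0], [8, 0, 0], 0],
    [[0, 1.5, 0], [8, 0, 0], 0],
    [[0, 1.5, 0], [8, 0, 0], 0]
  ]
}}

```text
time_s: 36.0
ee_pos: [616.6, 46.2, 70.3]
ee_rot: [179.9, -3.6, 7.1]
force: [-18.9, -2.2, 11.2]
gripper_width: 0.8
```

Run:
```python
from h import *
ang()
snap('wrist','w23');snap('side','s23'); crop('s23',230,100,150,110,5,'c47')
```

```text
[616.6  46.2  70.3] [179.94  -3.6    7.07] [-18.9  -2.2  11.2]
r 138.9858142950361 a deg -3.070865377810378 -0.05359671172829071 yaw want 10.170865377810378
```

View pics/c47.png

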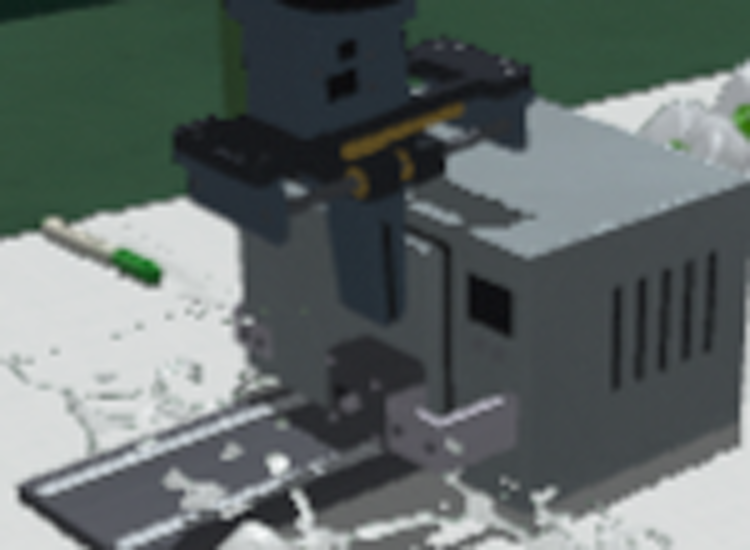

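View pics/w23.png

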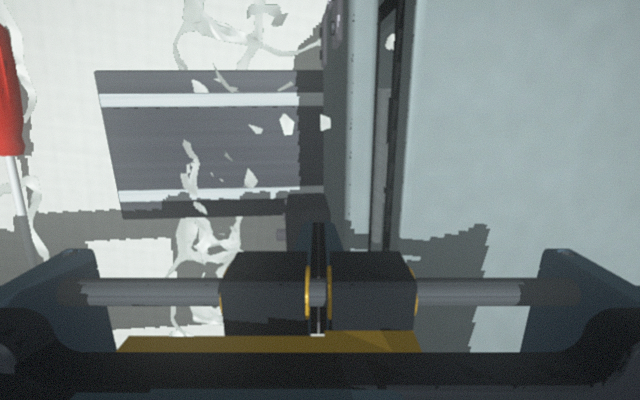

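>>> {"name": "servo_tool", "arguments": {
  "plan": [
    [[0, -1, 0], [-3, 0, 0], 0],
    [[0, -1, 0], [-6, 0, 0], 0],
    [[0, -1, 0], [-10, 0, 0], 0],
    [[0, -0.5, 0], [-12, 0, 0], 0],
    [[0, 0, 0], [-12, 0, 0], 0],
    [[0, 0, 0], [-8, 0, 0], 0],
    [[0, 0, 0], [0, 0, 0], 0],
    [[0, 0, 0], [0, 0, 0], 0],
    [[0, 0, 0], [0, 0, 0], 0],
    [[0, 0, 0], [0, 0, 0], 0]
  ]
}}

```text
time_s: 37.35
ee_pos: [566.3, 39.7, 70.5]
ee_rot: [179.9, -0.4, 7.1]
force: [0.3, -0.3, 0.9]
gripper_width: 0.2
```

Run:
```python
from h import *
ang()
snap('wrist','w24');snap('side','s24'); crop('s24',230,100,150,110,5,'c48')
```

```text
[566.3  39.7  70.5] [179.93  -0.36   7.1 ] [ 0.3 -0.3  0.9]
r 152.36303301335263 a deg 16.81902560466125 0.29354737377856893 yaw want -9.71902560466125
```

View pics/c48.png

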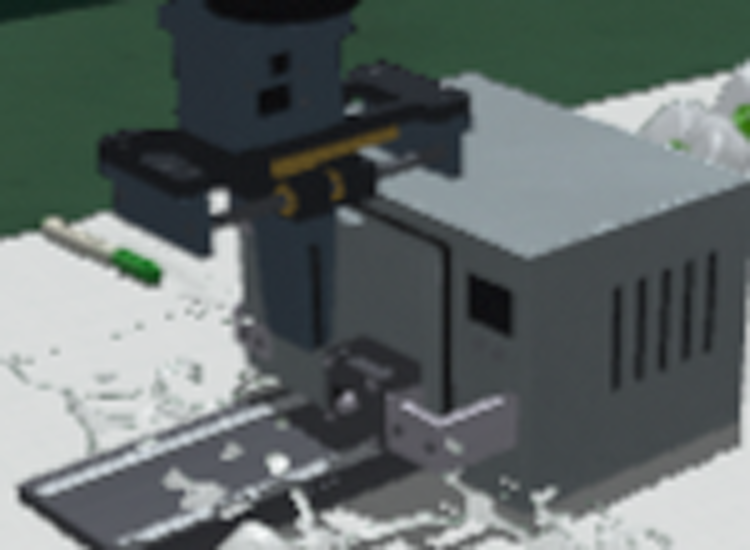

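View pics/w24.png

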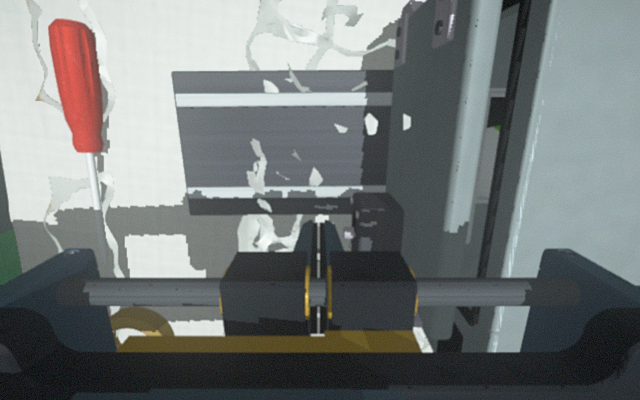

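Run:
```python
from h import *
crop('w24',420,0,140,250,3,'c49')
```

```text
(no output)
```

View pics/c49.png

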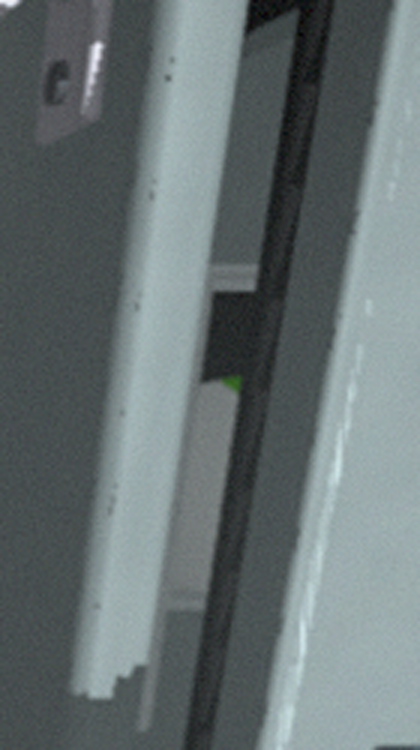

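>>> {"name": "servo_tool", "arguments": {
  "plan": [
    [[0, 0, 0], [-10, 0, -15], 0],
    [[0, 0, 0], [-20, 0, -30], 0],
    [[0, 0, 0], [-25, 0, -40], 0],
    [[0, 0, 0], [-30, 0, -40], 0],
    [[0, 0, 0], [-30, 0, -30], 0],
    [[0, 0, 0], [-30, 0, -20], 0],
    [[0, 0, 0], [-10, 0, 0], 0],
    [[0, 0, 0], [0, 0, 0], 0],
    [[0, 0, 0], [0, 0, 0], 0],
    [[0, 0, 0], [0, 0, 0], 0]
  ]
}}

```text
time_s: 38.7
ee_pos: [404.6, 19.9, 253.4]
ee_rot: [179.9, -0.5, 7.1]
force: [0.5, -0.5, -0.9]
gripper_width: 0.4
```

Run:
```python
from h import *
print(env.state()['ee_pos'])
snap('wrist','w25');snap('side','s25'); crop('s25',230,100,150,110,5,'c50');crop('s25',290,150,60,45,12,'c52'); snap('top','t25'); crop('t25',190,100,120,160,4,'c51')
```

```text
[404.59535936  19.89398246 253.37149997]
```

View pics/c50.png

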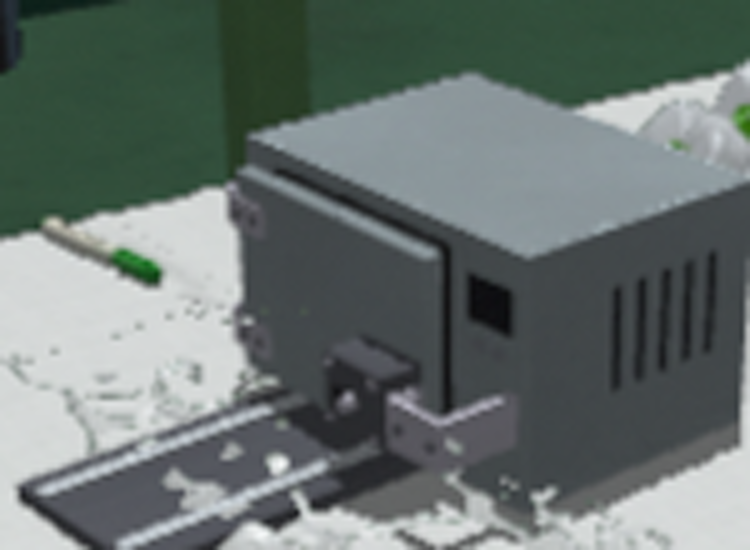

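View pics/c52.png

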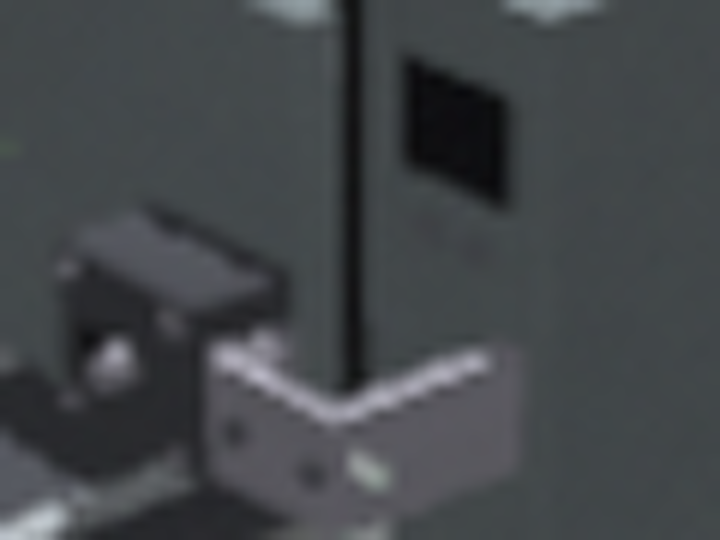

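View pics/w25.png

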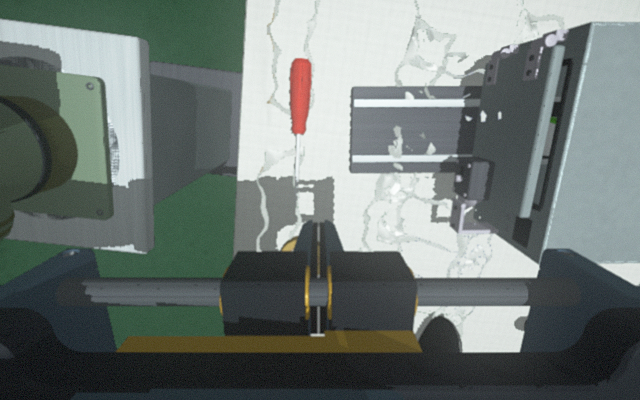

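Run:
```python
from h import *
def door(a): 
    d=np.array([-np.sin(a),-np.cos(a)]);n=np.array([-np.cos(a),np.sin(a)]);o=np.array([-16,92])
    q=[o+d*4+n*6,o+d*176+n*6,o+d*176-n*6]
    return np.array([[*cabw(*v),140] for v in q]), np.array([[*cabw(*(o+d*190)),57]])
s=Cam('s25');w=Cam('w25');s0=Cam('s24')
print('keeper lip edge', (s.proj([*cabw(-53,-88),72])-[230,100])*5, 'roof corner',(s.proj([*cabw(0,-135),150])-[230,100])*5)
for a in (0,.025,.06,.1,.15):
    D,B=door(a); print(a,((s.proj(D)-[230,100])*5).round(0).tolist(), w.proj(D).round(1).tolist())
print('roof w',w.proj([[*cabw(0,105),150],[*cabw(0,-135),150]]))
crop('w25',440,0,200,270,3,'c53')
```

```text
keeper lip edge [[382.07264291 395.77440921]] roof corner [[519.97215547 257.28414116]]
0 [[227.0, 166.0], [422.0, 257.0], [439.0, 251.0]] [[552.7, 46.4], [519.0, 219.9], [529.9, 219.8]]
0.025 [[227.0, 166.0], [415.0, 259.0], [433.0, 253.0]] [[552.6, 46.2], [515.0, 219.7], [525.9, 219.9]]
0.06 [[226.0, 166.0], [405.0, 262.0], [424.0, 256.0]] [[552.5, 46.0], [509.5, 219.4], [520.3, 219.9]]
0.1 [[226.0, 166.0], [393.0, 265.0], [413.0, 259.0]] [[552.4, 45.7], [503.2, 218.7], [513.9, 219.7]]
0.15 [[225.0, 166.0], [378.0, 268.0], [398.0, 263.0]] [[552.3, 45.3], [495.5, 217.5], [506.1, 219.0]]
roof w [[589.49986331  23.37658015]
 [535.8536589  266.26392162]]
```

View pics/c53.png

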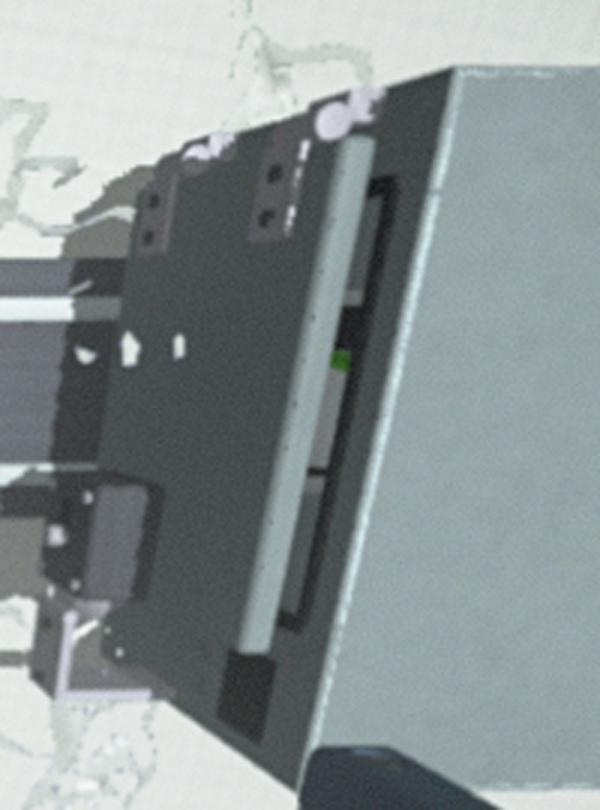

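View pics/c51.png

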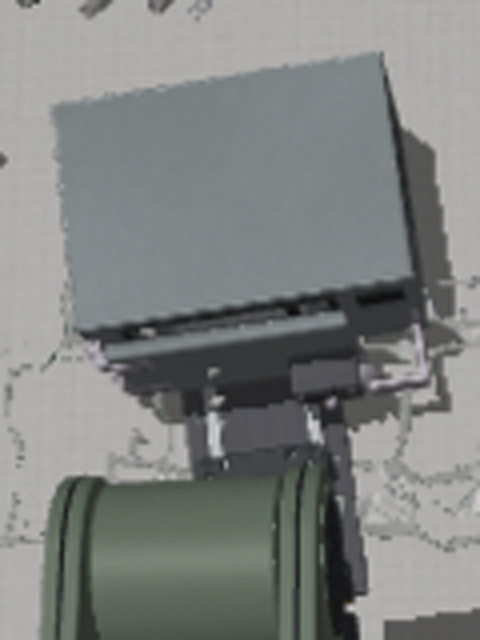

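Run:
```python
from h import *
a=cv2.imread('pics/side0.png');b=cv2.imread('pics/s25.png');c=cv2.imread('pics/top0.png');d=cv2.imread('pics/t25.png')
cv2.imwrite('pics/cmp.png',np.vstack([np.hstack([a[150:350,180:480],b[150:350,180:480]]),np.hstack([c[140:300,180:480],d[140:300,180:480]])]))
```

```text
(no output)
```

View pics/cmp.png

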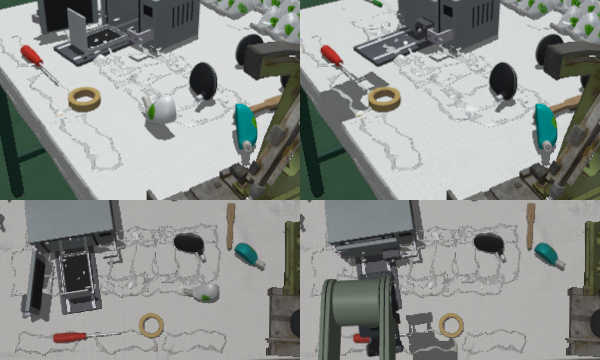

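The bystanders are where they were. The door has stayed shut since I backed off, and its free edge projects where a closed door should. Handing in.

```bash
python3 -c "
from h import *
print(env.job_done()); print(env.state()['time_s'])"
```

```text
the job is handed in; nothing more can be done
None
the job is handed in; nothing more can be done
```

The job is finished and handed in at about 39 s. The bagged iron head stands on the tray floor in the cabinet, the tray is pushed home and the door is latched shut.

**What the last checks showed**
- **Door:** it stayed shut with the arm backed well off, against its opening spring. Its free edge appears where the model puts it at 0 to 0.02 rad, with the latch case at the keeper. I inferred that the bolt had sprung out from this; I could not measure its travel.
- **Tray:** the push ended at the hard stop, at 6.8 N against about 1.5 N while sliding.
- **Head:** it stood upright and free when released. The sticker and bag could still be seen through the gap above the shut door.
- **Bystanders:** the hybrid head, tape, screwdriver, brush and the turquoise look-alike show no visible movement in the before and after pictures.

**What disagreed or went wrong**
- **Finger height:** the side camera shows the fingers ending about 30 mm above the reported tool height. So the head was gripped higher than the advised 45 mm, where the blade is about 30 mm thick.
- **First tray push:** for the same reason it passed over the plate and the head without touching either. I repeated it lower.
- **Door push:** it first stalled at about 0.08 rad and 13.6 N. It closed under a firmer push of about 19 N, above the suggested 12 N.

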